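# Match three lids from a sloping rack to their pots

## Robot

A 6-joint arm with a two-finger parallel gripper is mounted at the origin on a cart in front of the work surface, level with it; the furniture and walls round the work are solid. World frame = base frame: x ahead of the robot, y to its left, z up, the work surface at z = 0. Lengths are in m, angles in rad, forces in N, time in s.
With the tool pointing down it reaches from about 0.35 to 0.775 m from the base axis. Payload 7.3 kg.
Tool frame: the origin (TCP) lies at the very end of the fingers, on their centre line; the grasp point (between the pads) lies 19 mm behind it; z points along the fingers, y is the line along which they close (so a half turn about z gives the same grasp; the last joint's range is limited). The gripper opens to 92 mm and grips with 3 to 60 N. Pads are 19 mm wide; open, the fingers measure 130 mm over their backs; the gripper's body (75 mm by 190 mm) begins 47 mm behind the grasp point.
Start: joints at [1.011, 0.342, 1.524, -0, 1.275, -0.146], TCP at [0.211, 0.481, 0.203] pointing down, gripper open.
Joint ranges: [-2.53, 2.53], [-0.77, 2.02], [0.04, 2.7], [-1, 4.14], [0.28, 2.66], [-3.11, 3.11]. Speed limits (rad/s): [2.57, 2.57, 3.14, 3.14, 3.14, 3.14].

## Interface

Orientations are given as [roll, pitch, yaw] about the fixed x, y, z axes, in that order (R = Rz(yaw) Ry(pitch) Rx(roll)).
In Python, from cell import * gives the robot as it stands.
- The arm moves only by the tool step_arm, never from a script. Its argument "commands" is a list of rows, each a list of 7 numbers: the opening, from 0 (shut) to 1 (fully open), then the shift along the world's x, y, z in cm, then the turn, a rotation vector about the world's x, y, z in rad. A call has 1 to 5 rows; each row is the pose to reach, as a shift and turn from the pose commanded when the call began; what a row does not reach only later rows make up. A row lasts 1/12 s, in which the tool goes at most 41.7 mm and 7.16 degrees, less where a joint would pass 70% of its speed; a pose out of reach is approached as far as the arm can. A call with a gripper value outside its range is refused whole. The fingers move at their own pace and stop on an object; "grip_force" is the grip in N (left out, the last holds). Time passes only in rows, so rows that repeat a pose let the fingers close. It gives the time, the measured TCP pose, the force, the opening and the grip force at its end, in the units of the state.
- observe(): the state, without advancing time (a new reading comes with each control period).
- read_camera(name): name is "side" or "top"; returns the picture (420x560x3 uint8, red, green, blue); there is no depth.
- camera_model(name): a dict with "vfov" (degrees; the focal length in pixels is half the picture's height over the tangent of half this angle, whatever the lens; pixels are square), "cx", "cy" (the principal point, pixels), "world_to_cam" (4x4, takes a point from world to camera coordinates). Camera axes: x right, y up, looking along -z (the intrinsics and any distortion apply to the point x, -y, -z); pixel columns grow to the right and rows downward; lengths in m; the calibration is good to about 2 mm. A picture is of the moment at which its call begins. camera_model takes no time and is no camera call.
- hand_in(): hands the job in; it is judged then, once.
The state is a dict: "time": time; "qpos": joint angles; "qvel": joint speeds; "joint_efforts": joint torques, N m; "tool_pos": TCP position; "tool_rot": TCP orientation; "contact_force": force on the tool from outside, world axes, zero at the start; "torque": the same for the moment, N m; "opening": finger opening in m; "grip_force": force on a finger pad.
Only numpy, scipy, OpenCV 4.12 (cv2) and the standard library are available. Lean on these libraries where they do the work, as an engineer would, in place of code of your own. Each camera call takes 0.05 s, during which the arm holds its last target. There are 200 camera calls.

## Task

Close the three white pots: take each lid from the sloping rack by its bar handle and set it gently, fully seated and level, on the open pot of its own shape (round on round, square on square, oblong on oblong). Leave the pots standing where they are and do not disturb the bottles, jar, cup, bowl or pen around them.

Things in the scene. Friction and masses are not known exactly. Their poses are not given: they have to be found in the camera images.
- round_lid_handle (a point): Handle of the round lid, 66 mm in diameter. White, 120 g. Upward along its z: locating lip 5 mm deep, 8 mm inside the outline, 3 mm play in the pot; plate 8 mm; centred bar handle 30 mm high, 14 mm thick along x, 42 mm long along y (lowest 5 mm: 18 x 50). Point: handle centre, 28 mm above the lip's underside, 15 mm above the plate. Starts on the rack, z leaning 34 degrees to the robot, x up the slope, y along the rack.
- square_lid_handle (a point): Handle of the square lid, 66 x 66 mm. White, 120 g. Upward along its z: locating lip 5 mm deep, 8 mm inside the outline, 3 mm play in the pot; plate 8 mm; centred bar handle 30 mm high, 14 mm thick along x, 42 mm long along y (lowest 5 mm: 18 x 50). Point: handle centre, 28 mm above the lip's underside, 15 mm above the plate. Starts on the rack, z leaning 34 degrees to the robot, x up the slope, y along the rack.
- oblong_lid_handle (a point): Handle of the oblong lid, 66 mm along its x and 88 mm along its y. White, 120 g. Upward along its z: locating lip 5 mm deep, 8 mm inside the outline, 3 mm play in the pot; plate 8 mm; centred bar handle 30 mm high, 14 mm thick along x, 42 mm long along y (lowest 5 mm: 18 x 50). Point: handle centre, 28 mm above the lip's underside, 15 mm above the plate. Starts on the rack, z leaning 34 degrees to the robot, x up the slope, y along the rack.
- round_pot: Round open pot, 66 mm in diameter; takes the round lid at any turn. White ceramic, 50 mm high, 350 g, loose, upright, walls 5 mm. Origin: centre of its underside; z up. Its place (one of three) and turn vary. With its lid seated, the lid's handle point is 73 mm above this origin.
- square_pot: Square open pot, 66 x 66 mm, sides along its x and y; takes the square lid in any of its four turns. White ceramic, 50 mm high, 350 g, loose, upright, walls 5 mm. Origin: centre of its underside; z up. Its place (one of three) and turn vary. With its lid seated, the lid's handle point is 73 mm above this origin.
- oblong_pot: Oblong open pot, 66 mm along its x and 88 mm along its y; takes the oblong lid with the long sides together, either way round. White ceramic, 50 mm high, 350 g, loose, upright, walls 5 mm. Origin: centre of its underside; z up. Its place (one of three) and turn vary. With its lid seated, the lid's handle point is 73 mm above this origin.
- lid_rack: Fixed wooden rack behind the pots, 258 mm wide along y, 80 mm deep along x (x points away from the robot). Board sloping 34 degrees, low at the front; its centre is 75 mm, its back edge 100 mm high. Its front ledge ends 1 mm above the lids' plates. The lids lie at three places 82 mm apart, which at which varies. Origin: on the bench under the board's centre.
- oil_bottle: Bystander: brown glass bottle with a black cap, 52 mm in diameter, 89 mm high, beside the pots. Origin: centre of its underside.
- small_bottle: Bystander: smaller brown glass bottle with a black cap, 40 mm in diameter, 74 mm high, beside the pots. Origin: centre of its underside.
- blue_jar: Bystander: small blue jar with a white cap, 45 mm in diameter, 70 mm high, between the rack and the banding wheel. Origin: centre of its underside.
- wheel_cup: Bystander: porcelain cup, 126 mm across, 72 mm high, with a handle, standing on the banding wheel (a round turntable 180 mm across whose top is 98 mm above the bench, on the right), so that its rim is 171 mm above the bench. Origin: on its underside, near the middle.
- bowl: Bystander: porcelain bowl, 110 mm across, 56 mm high, right of the rack behind the banding wheel. Origin: centre of its underside.
- pen: Bystander: steel scraping pen, 118 mm long, 8 mm thick, lying at the front right. Origin: its middle, on its underside.
- round_lid: The round lid itself, with the same axes as its handle point. Origin: centre of its lip's underside.
- square_lid: The square lid itself, with the same axes as its handle point. Origin: centre of its lip's underside.
- oblong_lid: The oblong lid itself, with the same axes as its handle point. Origin: centre of its lip's underside.

How it is judged:
By the outcome, as a careful person would: the job done as asked, in the order asked, and still so for the second after the job is handed in, with the robot touching nothing.
It also fails if it takes over 62 s, if anything falls off the work surface, if the arm or the gripper's body presses on something with over 40 N, if the wrist force passes 120 N, or if a joint passes its speed limit or range.

## Working session

There is one attempt and no reset: what is moved stays moved. The work goes in short steps, Python scripts to look and compute and a tool call to move; the robot and the scene stay as the last step left them, time stands still between calls to the robot, and variables do not carry over. Pictures are saved under pics/ and viewed, at most 10 in all, crops included, and the job is handed in when it is done.

Besides the shell and the picture viewer there is one more tool, called after ">>>" as name([rows], argument=value, ...), one row to a line, values as JSON. step_arm: Moves the arm, as the interface text tells. Its arguments: {"type":"object","properties":{"commands":{"type":"array"},"grip_force":{"type":"number"}},"required":["commands"]}

```bash
ls; mkdir -p pics
python3 - <<'E'
from cell import *
import cv2,json
s=observe();print({k:s[k] for k in('time','tool_pos','tool_rot','opening')})
for n in('side','top'):
    cv2.imwrite(f'pics/{n}0.png',cv2.cvtColor(read_camera(n),cv2.COLOR_RGB2BGR));print(n,camera_model(n))
E
```

```text
pics
{'time': 0.0, 'tool_pos': array([0.21084894, 0.48030906, 0.20246565]), 'tool_rot': array([-3.14008457e+00, -1.96180888e-04,  2.72778245e+00]), 'opening': 0.09175332284292348}
side {'vfov': 56.130150051335136, 'cx': 275.78880679800983, 'cy': 209.19844216359792, 'world_to_cam': array([[-0.97896151, -0.20339359, -0.01629126,  0.54772652],
       [ 0.09861498, -0.54151943,  0.8348843 , -0.1826498 ],
       [-0.17863215,  0.81571303,  0.55018433, -0.92795366],
       [ 0.        ,  0.        ,  0.        ,  1.        ]])}
top {'vfov': 43.33135432819491, 'cx': 271.3765888817708, 'cy': 205.66963201860122, 'world_to_cam': array([[ 1.47314654e-03, -9.99998914e-01, -3.38495232e-05,
        -6.32460778e-02],
       [ 9.93848152e-01,  1.46033700e-03,  1.10741669e-01,
        -5.76305979e-01],
       [-1.10741499e-01, -1.96779992e-04,  9.93849225e-01,
        -1.04737364e+00],
       [ 0.00000000e+00,  0.00000000e+00,  0.00000000e+00,
         1.00000000e+00]])}
```

View pics/top0.png

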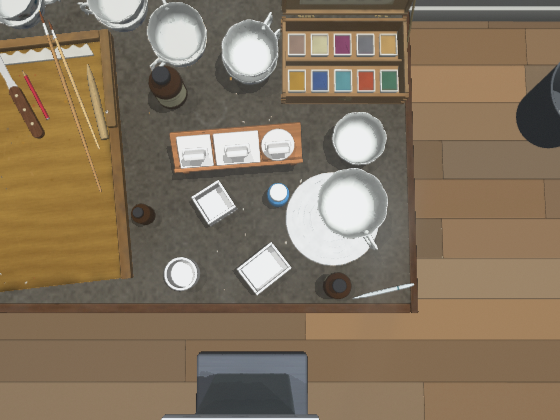

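View pics/side0.png

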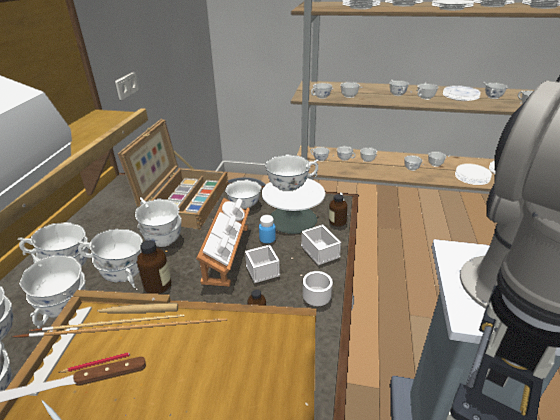

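The top view shows the pots: round at (181,273), square at (214,203) and oblong at (264,268). The rack lids are at about (194,151), (237,148) and, for the round one, (278,144). The side view shows the same layout. Next I'll enlarge a crop and measure the contours.

```bash
cat > h.py <<'E'
from cell import *
import numpy as np, cv2
def ray(n,u,v):
    m=camera_model(n);f=210/np.tan(np.radians(m['vfov'])/2);W=m['world_to_cam'];R=W[:3,:3]
    d=np.array([(u-m['cx'])/f,-(v-m['cy'])/f,-1.]);return -R.T@W[:3,3],R.T@d
def onz(n,u,v,z):
    c,d=ray(n,u,v);return c+d*(z-c[2])/d[2]
def pix(n,p):
    m=camera_model(n);f=210/np.tan(np.radians(m['vfov'])/2);W=m['world_to_cam']
    q=W[:3,:3]@np.asarray(p,float)+W[:3,3];return np.array([m['cx']-f*q[0]/q[2],m['cy']+f*q[1]/q[2]])
def tri(a,b):
    (c1,d1),(c2,d2)=ray('top',*a),ray('side',*b)
    s=np.linalg.lstsq(np.c_[d1,-d2],c2-c1,rcond=None)[0];p,q=c1+s[0]*d1,c2+s[1]*d2
    return (p+q)/2,np.linalg.norm(p-q)
E
python3 - <<'E'
from h import *
im=cv2.imread('pics/top0.png')
print(ray('top',0,0)[0],ray('side',0,0)[0])
cv2.imwrite('pics/c1.png',cv2.resize(im[120:300,160:310],None,fx=3.3,fy=3.3,interpolation=cv2.INTER_CUBIC))
s=cv2.imread('pics/side0.png')
cv2.imwrite('pics/c2.png',cv2.resize(s[185:315,190:350],None,fx=4.5,fy=4.5,interpolation=cv2.INTER_CUBIC))
for n,I,roi in(('top',im,(160,120,310,300)),):
    g=cv2.resize(I,None,fx=4,fy=4,interpolation=cv2.INTER_CUBIC);h=cv2.cvtColor(g,cv2.COLOR_BGR2HSV)
    m=((h[...,2]>140)&(h[...,1]<50)).astype('uint8')
    for c in cv2.findContours(m,cv2.RETR_EXTERNAL,cv2.CHAIN_APPROX_NONE)[0]:
        x,y,w,hh=cv2.boundingRect(c)
        if cv2.contourArea(c)<2500 or x/4<roi[0] or y/4<roi[1] or (x+w)/4>roi[2] or (y+hh)/4>roi[3]:continue
        r=cv2.minAreaRect(c);b=(cv2.boxPoints(r)+.5)/4-.5
        print(np.round(b,1).tolist());P=np.array([onz(n,*q,.05) for q in b])
        print(np.round(P.mean(0),4),np.round(np.linalg.norm(P-np.roll(P,1,0),axis=1),4),np.degrees(np.arctan2(*(P[1]-P[0])[1::-1])))
E
```

```text
[ 0.45686608 -0.06261051  1.10475043] [0.38845283 0.76943954 0.67196017]
[[163.60000610351562, 256.6000061035156], [196.89999389648438, 256.6000061035156], [196.89999389648438, 290.1000061035156], [163.60000610351562, 290.1000061035156]]
[0.4394 0.1178 0.05  ] [0.0658 0.066  0.0658 0.0656] -89.91562374043131
[[235.60000610351562, 268.79998779296875], [270.8999938964844, 240.89999389648438], [291.8999938964844, 267.5], [256.5, 295.29998779296875]]
[ 0.45   -0.0475  0.05  ] [0.0666 0.0891 0.067  0.0886] -51.678438286088216
[[269.3999938964844, 183.60000610351562], [286.3999938964844, 183.60000610351562], [286.3999938964844, 200.60000610351562], [269.3999938964844, 200.60000610351562]]
[ 0.6019 -0.0754  0.05  ] [0.0345 0.0343 0.0345 0.0342] -89.91589325960625
[[190.10000610351562, 196.60000610351562], [218.3000030517578, 178.60000610351562], [236.10000610351562, 206.5], [207.89999389648438, 224.5]]
[0.5827 0.0547 0.05  ] [0.0671 0.0671 0.0673 0.0667] -56.86760221369549
[[175.5, 136.3000030517578], [210.60000610351562, 133.10000610351562], [213.60000610351562, 165.39999389648438], [178.39999389648438, 168.60000610351562]]
[0.6863 0.0939 0.05  ] [0.0671 0.0719 0.0671 0.0714] -84.60274525218195
[[212.10000610351562, 133.3000030517578], [257.70001220703125, 129.6999969482422], [260.29998779296875, 161.6999969482422], [214.6999969482422, 165.39999389648438]]
[0.6933 0.0092 0.05  ] [0.0667 0.0932 0.0667 0.0926] -85.20070411108743
[[260.6000061035156, 128.39999389648438], [293.6000061035156, 128.39999389648438], [293.6000061035156, 160.10000610351562], [260.6000061035156, 160.10000610351562]]
[ 0.7002 -0.0739  0.05  ] [0.0658 0.0673 0.0658 0.0669] -89.91610285072001
```

View pics/c1.png

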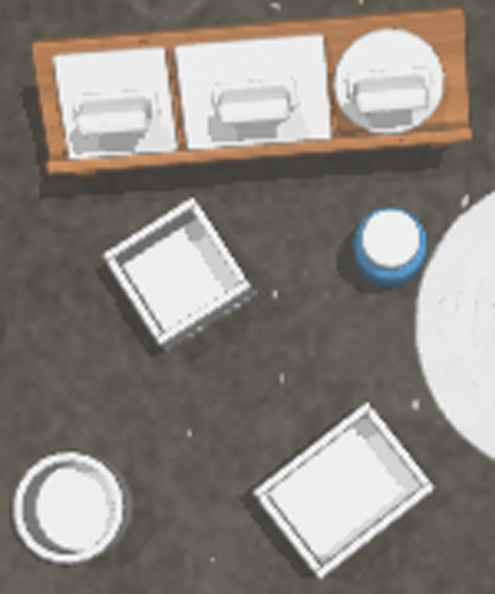

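View pics/c2.png

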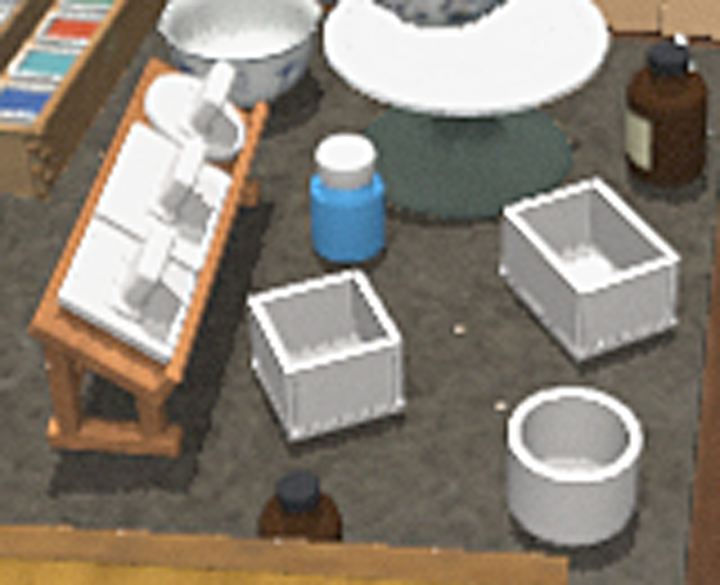

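The crops show the square lid at left, oblong in the middle and round at right. The pot rim sizes measured at z=0.05 match the spec. Next I'll triangulate the lid corners and check the pot rims against the side view.

Run:
```python
from h import *
T=lambda x,y:((x+.5)/3.3-.5+160,(y+.5)/3.3-.5+120)
S=lambda x,y:((x+.5)/4.5-.5+190,(y+.5)/4.5-.5+185)
for k,a,b in(('sq up near',(54,56),(62,298)),('sq dn near',(68,158),(168,358)),('sq pot',(105,257),(294,368)),('sqpot2',(192,200),(250,303)),('sqpot3',(250,287),(357,273)),('ob1',(320,577),(680,260)),('ob2',(433,487),(597,180)),('ob3',(368,404),(505,212)),('ob4',(255,493),(585,290)),('round c',(70,508),(574,434))):
    p,e=tri(T(*a),S(*b));print(k,np.round(p,4),round(e,4))
# plane cast of lids
im=cv2.imread('pics/top0.png');g=cv2.resize(im,None,fx=4,fy=4,interpolation=cv2.INTER_CUBIC);h=cv2.cvtColor(g,cv2.COLOR_BGR2HSV)
m=((h[...,2]>140)&(h[...,1]<50)).astype('uint8')
yaw=np.radians(5.1);c,s=np.cos(np.radians(34)),np.sin(np.radians(34))
X=np.array([c*np.cos(yaw),c*np.sin(yaw),s]);Y=np.array([-np.sin(yaw),np.cos(yaw),0]);Z=np.cross(X,Y)
p0=np.array([.68,.0,.0857])
for cn in cv2.findContours(m,cv2.RETR_EXTERNAL,cv2.CHAIN_APPROX_NONE)[0]:
    x,y,w,hh=cv2.boundingRect(cn)
    if cv2.contourArea(cn)<8000 or x/4<160 or y/4<120 or y/4>140 or (x+w)/4>300:continue
    q=[]
    for u,v in (cn[:,0]+.5)/4-.5:
        o,d=ray('top',u,v);P=o+d*((p0-o)@Z)/(d@Z);q.append([(P-p0)@X,(P-p0)@Y])
    q=np.array(q,np.float32)*1000
    print('lid plane mm, x',np.percentile(q[:,0],[1,99]),'y',np.percentile(q[:,1],[1,99]),cv2.minAreaRect(q))
```

```text
sq up near [0.702  0.1223 0.1017] 0.002
sq dn near [0.6487 0.1191 0.0673] 0.0003
sq pot [0.5894 0.0978 0.0519] 0.0021
sqpot2 [0.6264 0.046  0.0477] 0.0004
sqpot3 [0.5734 0.01   0.0482] 0.0017
ob1 [ 0.3978 -0.0336  0.0492] 0.0008
ob2 [ 0.4516 -0.1012  0.0499] 0.0002
ob3 [ 0.5014 -0.0621  0.0479] 0.0003
ob4 [0.4473 0.0055 0.0514] 0.0013
round c [0.4392 0.1167 0.0494] 0.0007
lid plane mm, x [-27.36628035  39.62168854] y [ 54.56295959 120.93112007] ((6.096202850341797, 87.80125427246094), (66.789306640625, 67.02350616455078), 89.7506103515625)
lid plane mm, x [-28.10505096  39.11334908] y [-38.41439568  49.90412254] ((5.5164642333984375, 5.7172393798828125), (88.55221557617188, 67.0940170288086), 89.60594940185547)
lid plane mm, x [-28.30346472  38.14919064] y [-106.74370255  -41.89898399] ((5.020957946777344, -74.29307556152344), (64.99530792236328, 66.16767120361328), 84.86161804199219)
```

Everything is consistent: lid sizes, 82 mm spacing, rack yaw about 5° and pot rims at z≈0.05. I'll set out for the round lid.

```bash
cat >> h.py <<'E'
from scipy.spatial.transform import Rotation as Ro
yaw0=np.radians(5.05);c34,s34=np.cos(np.radians(34)),np.sin(np.radians(34))
X=np.array([c34*np.cos(yaw0),c34*np.sin(yaw0),s34]);Y=np.array([-np.sin(yaw0),np.cos(yaw0),0]);Z=np.cross(X,Y)
RACK=np.c_[Y,X,-Z]
LID={'round':[.6918,-.0746,.0857],'square':[.6774,.0884,.0857],'oblong':[.6847,.0063,.0857]}
POT={'round':([.4394,.1175],5.),'square':([.5825,.0542],33.1),'oblong':([.4497,-.0477],38.3)}
def down(deg):
    a=np.radians(deg);return np.c_[[-np.sin(a),np.cos(a),0],[np.cos(a),np.sin(a),0],[0,0,-1.]]
def to(p,R):
    s=observe();Rc=Ro.from_euler('xyz',s['tool_rot']).as_matrix()
    print('t',round(s['time'],2),'at',np.round(s['tool_pos'],4),'q',np.round(s['qpos'],2),'F',np.round(s['contact_force'],1),'open',round(s['opening'],4),'grip',s['grip_force'])
    print(' cm',np.round((np.array(p)-s['tool_pos'])*100,2),'rv',np.round(Ro.from_matrix(R@Rc.T).as_rotvec(),4))
E
python3 - <<'E'
from h import *
to(np.array(LID['round'])+.067*Z,RACK)
to(np.array(LID['round'])+.007*Z,RACK)
E
```

```text
t 0.1 at [0.2109 0.4804 0.2025] q [ 1.01  0.34  1.52 -0.    1.28 -0.15] F [0.6 0.1 0.5] open 0.0916 grip 0.0
 cm [ 44.36 -55.83  -6.13] rv [ 0.3633 -0.5065 -1.036 ]
t 0.1 at [0.2109 0.4804 0.2025] q [ 1.01  0.34  1.52 -0.    1.28 -0.15] F [0.6 0.1 0.5] open 0.0916 grip 0.0
 cm [ 47.7  -55.53 -11.1 ] rv [ 0.3633 -0.5065 -1.036 ]
```

>>> step_arm([
  [0.45, 2.2, -2.8, 1.2, 0.018, -0.025, -0.052],
  [0.45, 4.4, -5.6, 2.4, 0.036, -0.05, -0.104],
  [0.45, 6.6, -8.4, 3.6, 0.054, -0.075, -0.156],
  [0.45, 8.8, -11.2, 4.8, 0.073, -0.1, -0.208],
  [0.45, 11, -14, 6, 0.091, -0.127, -0.259],
])

```text
time: 0.52
tool_pos: [0.3216, 0.3392, 0.2634]
tool_rot: [2.997, 0.062, 2.462]
contact_force: [1.5, 0.7, 1.5]
opening: 0.0633
grip_force: 0.0
```

>>> step_arm([
  [0.45, 2.2, -2.8, 0.4, 0.018, -0.025, -0.052],
  [0.45, 4.4, -5.6, 0.8, 0.036, -0.05, -0.104],
  [0.45, 6.6, -8.4, 1.2, 0.054, -0.075, -0.156],
  [0.45, 8.8, -11.2, 1.6, 0.073, -0.1, -0.208],
  [0.45, 11, -14, 2, 0.091, -0.127, -0.259],
])

```text
time: 0.93
tool_pos: [0.4316, 0.1991, 0.2833]
tool_rot: [2.842, 0.083, 2.191]
contact_force: [0.4, 0.8, 0.7]
opening: 0.0416
grip_force: 0.0
```

>>> step_arm([
  [0.45, 2.2, -2.8, 0, 0.018, -0.025, -0.052],
  [0.45, 4.4, -5.6, 0, 0.036, -0.05, -0.104],
  [0.45, 6.6, -8.4, 0, 0.054, -0.075, -0.156],
  [0.45, 8.8, -11.2, 0, 0.073, -0.1, -0.208],
  [0.45, 11, -14, 0, 0.091, -0.127, -0.259],
])

```text
time: 1.35
tool_pos: [0.5417, 0.0589, 0.283]
tool_rot: [2.687, 0.061, 1.919]
contact_force: [-0.1, 0.5, 0.4]
opening: 0.0413
grip_force: 0.0
```

>>> step_arm([
  [0.45, 2.2, -2.8, 0, 0.018, -0.025, -0.052],
  [0.45, 4.4, -5.6, 0, 0.036, -0.05, -0.104],
  [0.45, 6.6, -8.4, 0, 0.054, -0.075, -0.156],
  [0.45, 8.8, -11.2, 0, 0.073, -0.1, -0.208],
  [0.45, 11, -14, 0, 0.091, -0.127, -0.259],
])

```text
time: 1.77
tool_pos: [0.6517, -0.081, 0.2827]
tool_rot: [2.545, -0.001, 1.656]
contact_force: [0.9, 0.3, 0.7]
opening: 0.0411
grip_force: 0.0
```

Run:
```python
from h import *
to(np.array(LID['round'])+.067*Z,RACK)
```

```text
t 1.77 at [ 0.6517 -0.081   0.2827] q [-0.37  0.23  1.63  0.36  0.77 -0.65] F [0.9 0.3 0.7] open 0.0411 grip 0.0
 cm [  0.28   0.31 -14.14] rv [-0.001   0.0034  0.0034]
```

>>> step_arm([
  [0.45, 0.3, 0.3, -4, 0, 0.003, 0.003],
  [0.45, 0.3, 0.3, -8, 0, 0.003, 0.003],
  [0.45, 0.3, 0.3, -12, 0, 0.003, 0.003],
  [0.45, 0.3, 0.3, -14.1, 0, 0.003, 0.003],
  [0.45, 0.3, 0.3, -14.1, 0, 0.003, 0.003],
])

```text
time: 2.18
tool_pos: [0.6506, -0.0751, 0.1353]
tool_rot: [2.559, -0.005, 1.662]
contact_force: [-0.6, 0.5, 0.4]
opening: 0.041
grip_force: 0.0
```

Run:
```python
from h import *
to(np.array(LID['round'])+.007*Z,RACK)
a=cv2.cvtColor(read_camera('top'),cv2.COLOR_RGB2BGR);b=cv2.cvtColor(read_camera('side'),cv2.COLOR_RGB2BGR)
cv2.imwrite('pics/p1.png',np.hstack([cv2.resize(a[80:220,190:330],None,fx=2.8,fy=2.8,interpolation=cv2.INTER_CUBIC),cv2.resize(b[150:290,190:330],None,fx=2.8,fy=2.8,interpolation=cv2.INTER_CUBIC)]))
```

```text
t 2.18 at [ 0.6506 -0.0751  0.1353] q [-0.36  0.4   1.83  0.6   0.45 -0.94] F [-0.6  0.5  0.4] open 0.041 grip 0.0
 cm [ 3.73  0.01 -4.38] rv [-0.004  -0.0109 -0.0027]
```

View pics/p1.png

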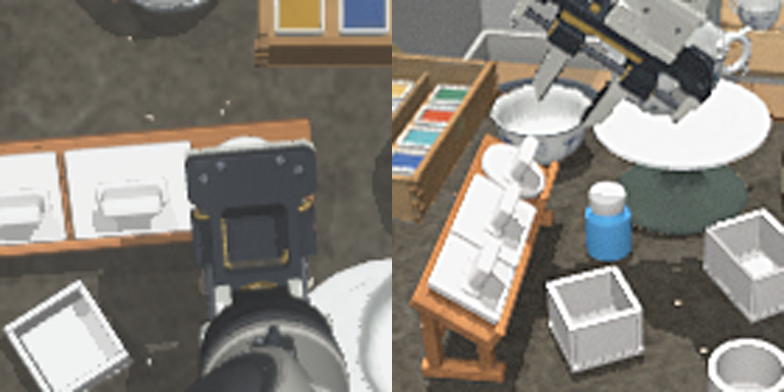

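The gripper lines up with the round lid, with both fingers straddling it in the side view. Joint 5 is close to its lower limit, so I'll fit a quick arm model to check the grasp is reachable.

```bash
cat > kin.py <<'E'
from h import *
from scipy.optimize import least_squares
def fk(q,p):
    r0,z0,a,b,e,L=p;Ry=lambda t:Ro.from_euler('y',t);Rz=lambda t:Ro.from_euler('z',t)
    A=Rz(q[0]);B=A*Ry(q[1]);C=B*Ry(q[2]);D=C*Rz(q[3])*Ry(q[4]);E=D*Rz(q[5])
    return A.apply([r0,0,z0])+B.apply([0,0,a])+C.apply([e,0,b])+D.apply([0,0,L]),E.as_matrix()
LO=np.array([-2.53,-.77,.04,-1,.28,-3.11]);HI=np.array([2.53,2.02,2.7,4.14,2.66,3.11])
def ik(p,R,par,R6,q0):
    def f(q):
        a,M=fk(q,par);return np.r_[(a-p)*10,Ro.from_matrix(R@(M@R6).T).as_rotvec()]
    s=least_squares(f,np.clip(q0,LO+.01,HI-.01),bounds=(LO,HI));return s.x,s.cost
E
python3 - <<'E'
from kin import *
D=[([1.011,.342,1.524,0,1.275,-.146],[.2109,.4804,.2025]),([-.37,.23,1.63,.36,.77,-.65],[.6517,-.081,.2827])]
s=observe();q=s['qpos'];D.append((q,s['tool_pos']))
f=lambda p:np.concatenate([fk(q,p)[0]-x for q,x in D])
r=least_squares(f,[.05,.3,.35,.35,0,.25]);print(np.round(r.x,3),np.abs(r.fun).max())
M=fk(q,r.x)[1];R6=M.T@Ro.from_euler('xyz',s['tool_rot']).as_matrix();print(np.round(R6,2))
np.savez('kin.npz',p=r.x,R6=np.round(R6))
for n in LID:
    for up in(.007,.067):
        for t in(34,28,22):
            x=ik(np.array(LID[n])+up*Z,Ro.from_rotvec(np.radians(34-t)*Y).as_matrix()@RACK,r.x,np.round(R6),q);print(n,up,t,np.round(x[0],2),x[1])
for n in POT: print(n,ik(np.r_[POT[n][0],.066],down(POT[n][1]),r.x,np.round(R6),q))
E
```

```text
[-0.357 -0.027  1.411  0.54   0.425  0.568] 0.05964569861252658
[[-0. -1. -0.]
 [ 1. -0.  0.]
 [-0. -0.  1.]]
round 0.007 34 [-0.27  0.46  1.84  0.63  0.34 -0.9 ] 1.6766240262773507e-30
round 0.007 28 [-0.23  0.44  1.75  0.31  0.51 -0.55] 6.51604536486672e-29
round 0.007 22 [-0.19  0.43  1.67  0.17  0.68 -0.39] 8.725642851862376e-20
round 0.067 34 [-0.3   0.39  1.83  0.55  0.42 -0.84] 9.451254993054707e-24
round 0.067 28 [-0.25  0.38  1.74  0.29  0.58 -0.55] 1.206334143662924e-25
round 0.067 22 [-0.21  0.37  1.66  0.16  0.75 -0.4 ] 1.3865666468156948e-29
square 0.007 34 [ 0.17  0.45  1.85 -0.18  0.28  0.25] 0.00026525292624847587
square 0.007 28 [ 0.16  0.43  1.78 -0.07  0.45  0.13] 6.753809540731891e-30
square 0.007 22 [ 0.15  0.42  1.69 -0.04  0.65  0.09] 7.2090902539128e-31
square 0.067 34 [ 0.17  0.38  1.86 -0.16  0.31  0.22] 1.7453207229872667e-23
square 0.067 28 [ 0.16  0.37  1.77 -0.07  0.52  0.13] 1.7267978781107427e-21
square 0.067 22 [ 0.15  0.36  1.68 -0.04  0.72  0.09] 6.1040106440993126e-30
oblong 0.007 34 [-0.07  0.45  1.85  0.34  0.28 -0.45] 0.00012180843226694626
oblo
[... 160 characters left out ...]
 34 [-0.08  0.39  1.86  0.29  0.33 -0.41] 1.1528270124219775e-29
oblong 0.067 28 [-0.05  0.37  1.76  0.13  0.53 -0.24] 6.404757301893129e-28
oblong 0.067 22 [-0.04  0.36  1.68  0.07  0.72 -0.17] 1.0332913157206257e-29
round (array([ 2.61296344e-01,  4.03169382e-01,  1.68619518e+00, -2.11397069e-18,
        1.05222809e+00,  1.74029882e-01]), np.float64(8.420235065837615e-30))
square (array([ 9.27800691e-02,  4.54398984e-01,  1.53147267e+00,  1.32099440e-17,
        1.15572100e+00, -4.84923913e-01]), np.float64(1.604392190822547e-29))
oblong (array([-1.05675577e-01,  4.02188874e-01,  1.68928349e+00,  1.54543074e-17,
        1.05012029e+00, -7.74136681e-01]), np.float64(1.8725844726125377e-29))
```

```bash
sed -i 's/r0,z0,a,b,e,L=p/r0,z0,a,b,e,L,d=p/; s/\[r0,0,z0\]/[r0,d,z0]/' kin.py
python3 - <<'E'
from kin import *
D=[([1.011,.342,1.524,0,1.275,-.146],[.2109,.4804,.2025]),([-.37,.23,1.63,.36,.77,-.65],[.6517,-.081,.2827])]
s=observe();q=s['qpos'];D.append((q,s['tool_pos']))
f=lambda p:np.concatenate([fk(q,p)[0]-x for q,x in D])
r=least_squares(f,[.05,.3,.35,.35,0,.25,.07]);print(np.round(r.x,3),np.abs(r.fun).max())
R6=np.array([[0,-1,0],[1,0,0],[0,0,1.]])
np.savez('kin.npz',p=r.x,R6=R6)
for n in LID:
    for up in(.007,.067):
        for t in(34,30,26):
            x=ik(np.array(LID[n])+up*Z,Ro.from_rotvec(np.radians(34-t)*Y).as_matrix()@RACK,r.x,R6,q);print(n,up,t,np.round(x[0],2),'%.1e'%x[1])
for n in POT: x=ik(np.r_[POT[n][0],.066],down(POT[n][1]),r.x,R6,q);print(n,np.round(x[0],2),'%.1e'%x[1])
E
```

```text
[-0.016  0.208  0.542  0.387  0.057  0.348  0.075] 0.0009893952046161336
round 0.007 34 [-0.33  0.51  1.8   0.7   0.37 -1.02] 3.1e-20
round 0.007 30 [-0.32  0.52  1.73  0.47  0.45 -0.79] 1.7e-30
round 0.007 26 [-0.3   0.53  1.66  0.33  0.55 -0.64] 1.9e-28
round 0.067 34 [-0.36  0.39  1.83  0.6   0.45 -0.94] 3.6e-20
round 0.067 30 [-0.35  0.4   1.76  0.43  0.53 -0.75] 7.2e-31
round 0.067 26 [-0.33  0.42  1.7   0.31  0.63 -0.63] 3.3e-26
square 0.007 34 [-0.01  0.49  1.82  0.22  0.28 -0.29] 3.8e-04
square 0.007 30 [-0.01  0.49  1.78  0.14  0.35 -0.21] 4.3e-27
square 0.007 26 [-0.    0.51  1.71  0.09  0.48 -0.16] 2.0e-19
square 0.067 34 [-0.02  0.36  1.88  0.19  0.32 -0.27] 9.9e-26
square 0.067 30 [-0.01  0.38  1.81  0.12  0.44 -0.19] 6.2e-30
square 0.067 26 [-0.01  0.39  1.74  0.08  0.56 -0.15] 3.4e-21
oblong 0.007 34 [-0.18  0.49  1.84  0.56  0.28 -0.76] 9.6e-20
oblong 0.007 30 [-0.17  0.5   1.77  0.34  0.39 -0.54] 6.7e-20
oblong 0.007 26 [-0.16  0.51  1.7   0.22  0.5  -0.42] 1.6e-22
oblong 0.067 34 [-0.2   0.37  1.87  0.46  0.37 -0.67] 2.1e-21
oblong 0.067 30 [-0.19  0.38  1.8   0.3   0.47 -0.51] 1.5e-25
oblong 0.067 26 [-0.17  0.4   1.74  0.21  0.58 -0.41] 1.1e-24
round [0.09 0.39 1.88 0.   0.86 0.01] 9.0e-18
square [-0.04  0.57  1.54  0.    1.03 -0.61] 2.0e-18
oblong [-0.27  0.39  1.89 -0.    0.86 -0.94] 7.8e-31
```

>>> step_arm([
  [0.45, 0.6, 0, -0.7, 0, -0.01, 0],
  [0.45, 1.2, 0, -1.4, 0, -0.01, 0],
  [0.45, 1.8, 0, -2.1, 0, -0.01, 0],
  [0.45, 1.8, 0, -2.1, 0, -0.01, 0],
  [0.45, 1.8, 0, -2.1, 0, -0.01, 0],
])

```text
time: 2.7
tool_pos: [0.6726, -0.0762, 0.1215]
tool_rot: [2.538, 0.001, 1.662]
contact_force: [-0.2, 0.5, -0.3]
opening: 0.0414
grip_force: 0.0
```

Run:
```python
from h import *
to(np.array(LID['round'])+.007*Z,RACK)
a=cv2.cvtColor(read_camera('top'),cv2.COLOR_RGB2BGR);b=cv2.cvtColor(read_camera('side'),cv2.COLOR_RGB2BGR)
cv2.imwrite('pics/p2.png',cv2.resize(b[160:250,190:310],None,fx=6,fy=6,interpolation=cv2.INTER_CUBIC))
```

```text
t 2.7 at [ 0.6726 -0.0762  0.1215] q [-0.35  0.45  1.81  0.66  0.4  -0.99] F [-0.2  0.5 -0.3] open 0.0414 grip 0.0
 cm [ 1.53  0.12 -3.  ] rv [ 0.0002  0.0104 -0.003 ]
```

>>> step_arm([
  [0.45, 0.4, 0.05, -0.8, 0, 0.01, -0.003],
  [0.45, 0.8, 0.1, -1.6, 0, 0.01, -0.003],
  [0.45, 1.2, 0.1, -2.3, 0, 0.01, -0.003],
  [0.45, 1.5, 0.1, -3.0, 0, 0.01, -0.003],
  [0.45, 1.5, 0.1, -3.0, 0, 0.01, -0.003],
])

```text
time: 3.22
tool_pos: [0.6867, -0.0749, 0.0887]
tool_rot: [2.551, -0.001, 1.659]
contact_force: [-0.9, 0.2, 0.0]
opening: 0.0414
grip_force: 0.0
```

Run:
```python
from h import *
to(np.array(LID['round'])+.007*Z,RACK)
```

```text
t 3.22 at [ 0.6867 -0.0749  0.0887] q [-0.33  0.52  1.79  0.7   0.36 -1.02] F [-0.9  0.2  0. ] open 0.0414 grip 0.0
 cm [ 0.12 -0.    0.28] rv [-0.0009 -0.0029  0.0002]
```

>>> step_arm([
  [0.45, 0, 0, 0, 0, 0, 0],
  [0.0, 0, 0, 0, 0, 0, 0],
  [0.0, 0, 0, 0, 0, 0, 0],
  [0.0, 0, 0, 0, 0, 0, 0],
  [0.0, 0, 0, 0, 0, 0, 0],
], grip_force=12)

```text
time: 3.63
tool_pos: [0.6872, -0.0754, 0.0916]
tool_rot: [2.548, 0.0, 1.658]
contact_force: [-0.4, -0.1, -0.0]
opening: 0.0195
grip_force: 0.0
```

>>> step_arm([
  [0.0, 0, 0, 0, 0, 0, 0],
  [0.0, 0, 0, 0, 0, 0, 0],
  [0.0, 0, 0, 0, 0, 0, 0],
])

```text
time: 3.88
tool_pos: [0.6868, -0.0753, 0.0911]
tool_rot: [2.548, 0.0, 1.659]
contact_force: [-1.8, 0.1, 1.0]
opening: 0.0126
grip_force: 12.0
```

Run:
```python
from h import *
to(np.array(LID['round'])+.007*Z,RACK)
b=cv2.cvtColor(read_camera('side'),cv2.COLOR_RGB2BGR)
cv2.imwrite('pics/p3.png',cv2.resize(b[150:260,180:320],None,fx=5,fy=5,interpolation=cv2.INTER_CUBIC))
```

```text
t 3.88 at [ 0.6868 -0.0753  0.0911] q [-0.34  0.51  1.79  0.7   0.36 -1.02] F [-1.8  0.1  1. ] open 0.0126 grip 12.000647485256195
 cm [0.11 0.03 0.04] rv [ 0.     -0.0003  0.0004]
```

View pics/p3.png

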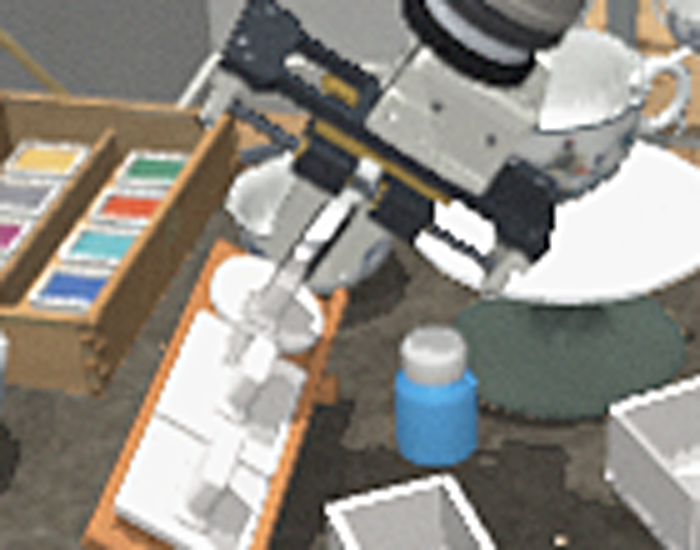

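The round lid is gripped with little side force: opening 12.6 mm, and in the side crop the fingers sit at about (285,290) on the handle. Next I'll lift along the rack normal.

>>> step_arm([
  [0.0, -0.3, 0, 0.4, 0, 0, 0],
  [0.0, -0.8, -0.1, 1.2, 0, 0, 0],
  [0.0, -1.6, -0.1, 2.4, 0, 0, 0],
  [0.0, -2.6, 0, 3.9, 0, 0, 0],
  [0.0, -3.9, 0, 5.8, 0, 0, 0],
], grip_force=20)

```text
time: 4.35
tool_pos: [0.6474, -0.0752, 0.1496]
tool_rot: [2.549, -0.0, 1.658]
contact_force: [-0.3, 0.1, 0.7]
opening: 0.0004
grip_force: 0.0
```

>>> step_arm([
  [0.0, -0.6, 0.5, 2, 0, 0, 0],
  [0.0, -1.2, 1, 4, 0, 0, 0],
  [0.0, -2, 1.5, 6, 0, 0, 0],
  [0.0, -2, 2, 7, 0, 0, 0],
  [0.0, -2, 2, 7, 0, 0, 0],
])

```text
time: 4.77
tool_pos: [0.6289, -0.0552, 0.2235]
tool_rot: [2.542, 0.003, 1.659]
contact_force: [-0.5, -0.1, 0.1]
opening: 0.0006
grip_force: 0.0
```

Run:
```python
from h import *
to([.4394,.1175,.12],down(5.))
```

```text
t 4.77 at [ 0.6289 -0.0552  0.2235] q [-0.34  0.23  1.8   0.42  0.6  -0.71] F [-0.5 -0.1  0.1] open 0.0006 grip 0.0
 cm [-18.95  17.27 -10.35] rv [-0.0496  0.5974 -0.0015]
```

The lid slipped out. I'll check where it is.

Run:
```python
from h import *
a=cv2.cvtColor(read_camera('top'),cv2.COLOR_RGB2BGR);b=cv2.cvtColor(read_camera('side'),cv2.COLOR_RGB2BGR)
cv2.imwrite('pics/t4.png',a);cv2.imwrite('pics/s4.png',b)
cv2.imwrite('pics/p4.png',np.hstack([cv2.resize(a[115:205,165:305],None,fx=2.8,fy=2.8,interpolation=cv2.INTER_CUBIC)[:,:392],cv2.resize(b[180:270,190:330],None,fx=2.8,fy=2.8,interpolation=cv2.INTER_CUBIC)]))
a0,b0=cv2.imread('pics/top0.png'),cv2.imread('pics/side0.png')
d=cv2.resize(b[185:255,200:270],None,fx=5.6,fy=5.6,interpolation=cv2.INTER_CUBIC);d0=cv2.resize(b0[185:255,200:270],None,fx=5.6,fy=5.6,interpolation=cv2.INTER_CUBIC)
t=cv2.resize(a[122:174,200:305],None,fx=7.46,fy=4,interpolation=cv2.INTER_CUBIC)[:,:784]
cv2.imwrite('pics/p5.png',np.vstack([np.hstack([d0,d]),cv2.resize(t,(784,200))]))
```

View pics/p5.png

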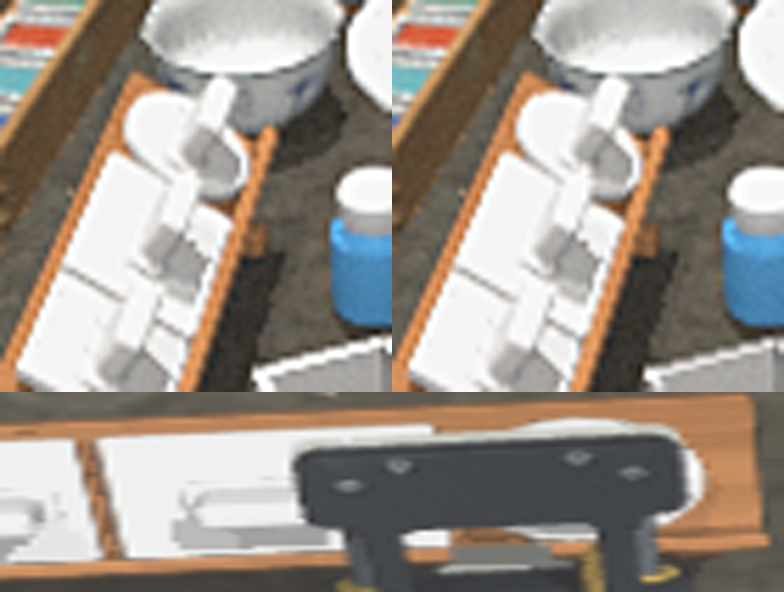

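The lids haven't moved, so the fingers only grazed the handle's top. I'll draw the predicted plate and handle outlines over both views to see how far off they are.

Run:
```python
from h import *
out=[]
for n,f,(u0,v0,w,h) in(('top','top0',(172,125,125,48)),('side','side0',(200,190,60,80))):
    k=6;I=cv2.imread(f'pics/{f}.png')[v0:v0+h,u0:u0+w];I=cv2.resize(I,None,fx=k,fy=k,interpolation=cv2.INTER_CUBIC)
    for l,w2 in(('round',33),('square',33),('oblong',44)):
        for hx,hy,z,c in((33,w2,0,(255,0,0)),(7,21,30,(0,0,255))):
            P=[np.array(LID[l])+(sx*hx*X+sy*hy*Y+z*Z)/1000 for sx,sy in((1,1),(1,-1),(-1,-1),(-1,1))]
            q=np.array([(pix(n,p)-[u0,v0]+.5)*k-.5 for p in P]).round().astype(int);cv2.polylines(I,[q],True,c,1)
    out.append(I)
W=750;c=np.zeros((288+480,W,3),'uint8');c[:288,:750]=out[0];c[288:,:360]=out[1]
cv2.imwrite('pics/p6.png',cv2.resize(c[:],None,fx=.78,fy=.78,interpolation=cv2.INTER_AREA))
```

```text
(no output)
```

View pics/p6.png

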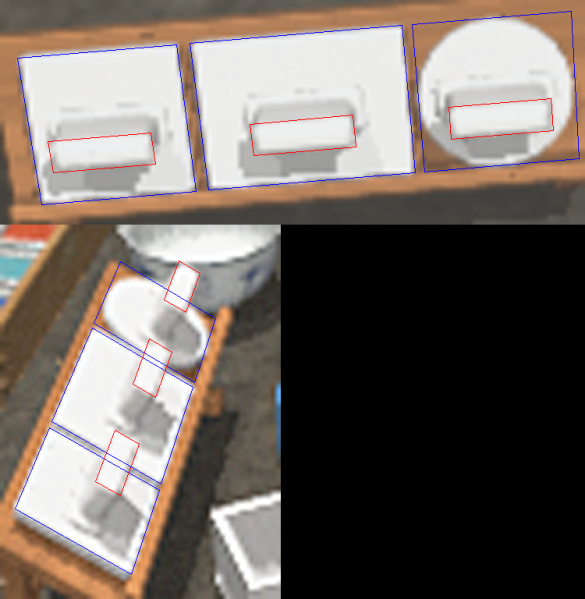

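The outlines fit in the top view (red handle tops at about (100,152), (303,134) and (501,118)) and roughly in the side view. Next I'll overlay the predicted fingertip on the picture taken at the grip.

Run:
```python
from h import *
I=cv2.imread('pics/p3.png')
g=lambda p:tuple(int(round(v)) for v in ((pix('side',p)-[180,150]+.5)*5-.5))
t=np.array([.6868,-.0753,.0911]);L=np.array(LID['round'])
for c,pts in(((0,255,0),[t,t+.019*Z,t+.047*Z+.019*Z]),((0,0,255),[L,L+.03*Z])):
    for p in pts: cv2.circle(I,g(p),3,c,-1); print(g(p))
for s in(-1,1): cv2.line(I,g(t+s*.0095*Y),g(t+s*.0095*Y+.05*Z),(0,255,0),1)
P=[L+.03*Z+(a*7*X+b*21*Y)/1000 for a,b in((1,1),(1,-1),(-1,-1),(-1,1))];cv2.polylines(I,[np.array([g(p) for p in P])],True,(0,0,255),1)
cv2.imwrite('pics/p7.png',cv2.resize(I[150:400,150:400],None,fx=2.4,fy=2.4,interpolation=cv2.INTER_CUBIC))
```

```text
(275, 294)
(293, 271)
(337, 210)
(267, 303)
(294, 265)
```

View pics/p7.png

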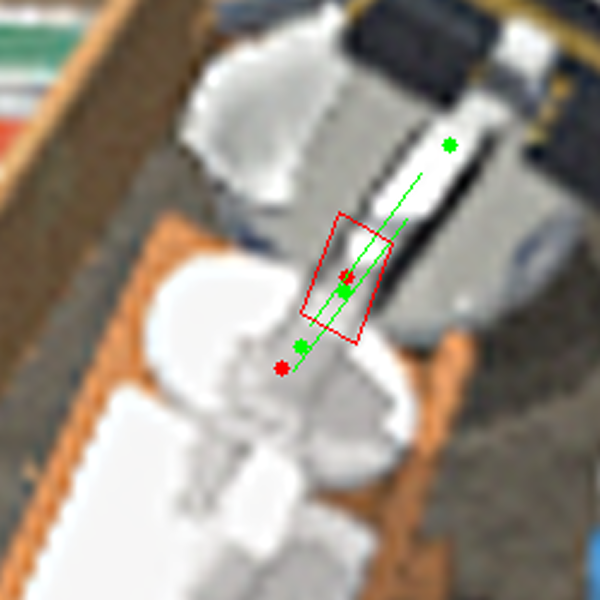

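Run:
```python
from h import *
t=np.array([.6506,-.0751,.1353])
print('tip mid seen',(250.9,189.3),'pred',pix('side',t),'19 up',pix('side',t+.019*Z),'tips',pix('side',t+.02*X),pix('side',t-.02*X))
# finger tips now, in s4.png: side profile
s=observe();R=Ro.from_euler('xyz',s['tool_rot']).as_matrix();p=s['tool_pos'];print(pix('side',p),pix('side',p-.019*R[:,2]),pix('side',p-.05*R[:,2]))
b=cv2.imread('pics/s4.png');u,v=pix('side',p);u,v=int(u),int(v);cv2.imwrite('pics/p8.png',0*b)
g=cv2.cvtColor(b,cv2.COLOR_BGR2GRAY)
for k in range(-14,34,2):
    q=pix('side',p-k/1000*R[:,2]);print(k,b[int(round(q[1])),int(round(q[0]))],end=' ')
```

```text
tip mid seen (250.9, 189.3) pred [246.71030815 195.77493344] 19 up [250.4019301  190.78115889] tips [240.19857812 191.81342545] [253.16677667 199.70282226]
[251.5291766  171.29493041] [255.53545124 165.709477  ] [262.25166597 156.34588917]
-14 [108 138 162] -12 [108 138 162] -10 [106 135 165] -8 [110 136 157] -6 [118 128 133] -4 [122 124 124] -2 [122 124 124] 0 [124 128 128] 2 [124 128 128] 4 [128 129 130] 6 [126 132 133] 8 [133 137 137] 10 [130 135 138] 12 [130 135 138] 14 [130 136 135] 16 [134 140 141] 18 [140 143 145] 20 [36 37 37] 22 [36 37 37] 24 [43 40 39] 26 [43 40 39] 28 [40 35 35] 30 [33 34 32] 32 [33 34 32]
```

Run:
```python
from h import *
s=observe();R=Ro.from_euler('xyz',s['tool_rot']).as_matrix();p=s['tool_pos']
for n,f in(('side','s4'),):
    d=np.abs(cv2.imread(f'pics/{f}.png').astype(int)-cv2.imread('pics/side0.png')).max(2)
    for o in(-.02,-.012,-.006,0,.006,.012,.02):
        print(o,[int(d[tuple(np.round(pix(n,p-k/1000*R[:,2]+o*R[:,1])).astype(int)[::-1])]) for k in range(-16,52,4)])
    u,v=np.round(pix(n,p)).astype(int)
    for r in range(v-20,v+9,1): print(r,''.join('#' if x>25 else '.' for x in d[r,u-25:u+30]))
    print(u,v)
```

```text
-0.02 [5, 3, 6, 1, 4, 1, 3, 9, 3, 2, 1, 9, 1, 6, 3, 3, 6]
-0.012 [8, 1, 7, 2, 2, 2, 2, 2, 8, 1, 3, 36, 53, 17, 28, 20, 14]
-0.006 [4, 4, 5, 7, 5, 2, 4, 1, 1, 5, 21, 39, 9, 35, 30, 15, 20]
0 [4, 1, 7, 4, 1, 4, 5, 7, 4, 103, 140, 149, 117, 104, 121, 116, 108]
0.006 [2, 2, 2, 2, 1, 5, 2, 5, 6, 16, 25, 17, 30, 31, 22, 20, 19]
0.012 [7, 2, 4, 7, 4, 5, 4, 7, 2, 1, 9, 13, 16, 21, 16, 11, 13]
0.02 [2, 3, 3, 3, 3, 5, 5, 6, 4, 6, 1, 3, 3, 6, 7, 17, 40]
151 ....................................#.###......########
152 ............................#.#......###........#######
153 ....................................###..........######
154 ....................................###........#...####
155 ...................................###..............###
156 ..................................###.................#
157 ..................................##...................
158 .........................#.......###...................
159 .............................##.###......#.............
160 .............................#.###.....................
161 .............................#.###.##..###.......
[... 394 characters left out ...]
................................
169 .......................................................
170 .......................................................
171 .......................................................
172 .......................................................
173 .......................................................
174 .......................................................
175 .......................................................
176 .......................................................
177 .......................................................
178 .......................................................
179 .......................................................
252 171
```

The image difference shows the real fingertips ending about 19 mm short of the reported TCP. That explains grazing only the top 4 mm of the handle. I'll go 16–19 mm deeper, watching the force, and check the reach.

Run:
```python
from kin import *
k=np.load('kin.npz');q=observe()['qpos']
for n in LID:
    for a in(0,10,15,20,-15,-20,-25):
        R=Ro.from_rotvec(np.radians(a)*X).as_matrix()@RACK
        # rotate about grip point 12 mm above real tip
        g=np.array(LID[n])+.020*Z; p=g+R[:,2]*.029
        x=ik(p,R,k['p'],k['R6'],q);print(n,a,np.round(x[0],2),'%.1e'%x[1])
to(np.array(LID['round'])+.055*Z,RACK)
to(np.array(LID['round'])-.009*Z,RACK)
```

```text
round 0 [-0.33  0.54  1.78  0.72  0.35 -1.04] 1.8e-25
round 10 [-0.42  0.57  1.73  0.89  0.57 -1.26] 7.2e-30
round 15 [-0.46  0.59  1.7   0.92  0.69 -1.32] 3.0e-30
round 20 [-0.5   0.62  1.66  0.94  0.8  -1.35] 3.8e-28
round -15 [-0.15  0.55  1.77 -0.56  0.28  0.34] 1.3e-03
round -20 [-0.11  0.56  1.8  -1.    0.28  0.81] 8.9e-05
round -25 [-0.08  0.57  1.76 -1.    0.38  0.84] 1.6e-03
square 0 [-0.01  0.52  1.79  0.22  0.28 -0.3 ] 7.4e-04
square 10 [-0.12  0.53  1.83  0.9   0.37 -1.05] 2.9e-30
square 15 [-0.17  0.54  1.82  1.01  0.48 -1.19] 3.8e-31
square 20 [-0.22  0.56  1.8   1.07  0.59 -1.28] 5.8e-22
square -15 [ 0.16  0.55  1.79 -0.96  0.37  0.98] 1.3e-21
square -20 [ 0.2   0.58  1.75 -1.    0.49  1.06] 1.9e-04
square -25 [ 0.25  0.6   1.7  -1.    0.61  1.08] 1.1e-03
oblong 0 [-0.18  0.52  1.82  0.57  0.28 -0.78] 5.2e-05
oblong 10 [-0.28  0.54  1.8   0.92  0.47 -1.19] 3.1e-26
oblong 15 [-0.33  0.56  1.77  0.98  0.58 -1.27] 1.2e-20
oblong 20 [-0.37  0.59  1.75  1.01  0.69 -1.33] 1.8e-29
oblong -15 [-0.    0.54  1.81 -0.89  0.28  0.79] 2.9e-05
oblong -20 [ 0.04  0.56  1.79 -1.    0.38  0.93] 2.7e-04
oblong -25 [ 0.08  0.58  1.74 -1.    0.49  0.96] 1.8e-03
t 4.87 at [ 0.628  -0.0553  0.2199] q [-0.34  0.24  1.8   0.42  0.59 -0.72] F [-0.2  0.6 -1.1] open 0.0004 grip 0.0
 cm [ 3.32 -2.2  -8.86] rv [0.0009 0.0013 0.0001]
t 4.87 at [ 0.628  -0.0553  0.2199] q [-0.34  0.24  1.8   0.42  0.59 -0.72] F [-0.2  0.6 -1.1] open 0.0004 grip 0.0
 cm [  6.88  -1.88 -14.16] rv [0.0009 0.0013 0.0001]
```

>>> step_arm([
  [0.45, 0, 0, 0, 0, 0, 0],
  [0.45, 1.2, -0.8, -2, 0, 0, 0],
  [0.45, 2.2, -1.5, -4, 0, 0, 0],
  [0.45, 3.3, -2.2, -6.5, 0, 0, 0],
  [0.45, 3.3, -2.2, -8.8, 0, 0, 0],
])

```text
time: 5.28
tool_pos: [0.6622, -0.0791, 0.1291]
tool_rot: [2.548, 0.001, 1.657]
contact_force: [0.0, -1.1, 0.1]
opening: 0.0294
grip_force: 0.0
```

>>> step_arm([
  [0.45, 0, 0, 0, 0, 0, 0],
  [0.45, 0, 0, 0, 0, 0, 0],
  [0.45, 0.8, 0, -1.2, 0, 0, 0],
  [0.45, 1.7, 0.1, -2.5, 0, 0, 0],
  [0.45, 1.7, 0.1, -2.5, 0, 0, 0],
])

```text
time: 5.7
tool_pos: [0.6786, -0.0761, 0.1057]
tool_rot: [2.549, -0.0, 1.659]
contact_force: [-0.3, 1.0, 0.8]
opening: 0.0412
grip_force: 0.0
```

Run:
```python
from h import *
to(np.array(LID['round'])-.009*Z,RACK)
```

```text
t 5.7 at [ 0.6786 -0.0761  0.1057] q [-0.34  0.48  1.8   0.67  0.39 -0.99] F [-0.3  1.   0.8] open 0.0412 grip 0.0
 cm [ 1.82  0.2  -2.75] rv [-0.0002 -0.0004  0.0002]
```

>>> step_arm([
  [0.45, 0.5, 0.1, -0.7, 0, 0, 0],
  [0.45, 0.9, 0.1, -1.4, 0, 0, 0],
  [0.45, 1.4, 0.2, -2.1, 0, 0, 0],
  [0.45, 1.6, 0.2, -2.4, 0, 0, 0],
  [0.45, 1.6, 0.2, -2.4, 0, 0, 0],
])

```text
time: 6.12
tool_pos: [0.6941, -0.074, 0.0813]
tool_rot: [2.549, -0.0, 1.659]
contact_force: [0.4, 0.3, -0.3]
opening: 0.0413
grip_force: 0.0
```

>>> step_arm([
  [0.45, 0.2, 0, -0.3, 0, 0, 0],
  [0.45, 0.2, 0, -0.3, 0, 0, 0],
  [0.45, 0.2, 0, -0.3, 0, 0, 0],
])

```text
time: 6.37
tool_pos: [0.6961, -0.0743, 0.0792]
tool_rot: [2.548, 0.0, 1.659]
contact_force: [-0.4, 0.9, -0.8]
opening: 0.0413
grip_force: 0.0
```

>>> step_arm([
  [0.0, 0, 0, 0, 0, 0, 0],
  [0.0, 0, 0, 0, 0, 0, 0],
  [0.0, 0, 0, 0, 0, 0, 0],
  [0.0, 0, 0, 0, 0, 0, 0],
  [0.0, 0, 0, 0, 0, 0, 0],
], grip_force=12)

```text
time: 6.78
tool_pos: [0.6959, -0.0742, 0.079]
tool_rot: [2.549, 0.0, 1.659]
contact_force: [-0.1, -0.4, 0.3]
opening: 0.0133
grip_force: 12.0
```

>>> step_arm([
  [0.0, 0, 0, 0, 0, 0, 0],
  [0.0, 0, 0, 0, 0, 0, 0],
  [0.0, 0, 0, 0, 0, 0, 0],
  [0.0, 0, 0, 0, 0, 0, 0],
], grip_force=20)

```text
time: 7.12
tool_pos: [0.6959, -0.0742, 0.079]
tool_rot: [2.549, 0.0, 1.659]
contact_force: [-2.6, -0.3, 0.8]
opening: 0.0138
grip_force: 20.0
```

Run:
```python
from h import *
to(np.array(LID['round'])-.009*Z,RACK)
```

```text
t 7.12 at [ 0.6959 -0.0742  0.079 ] q [-0.33  0.55  1.78  0.72  0.35 -1.04] F [-2.6 -0.3  0.8] open 0.0138 grip 19.99943107366562
 cm [ 0.09  0.01 -0.08] rv [ 0.     -0.0004  0.0003]
```

>>> step_arm([
  [0.0, -0.1, 0, 0.2, 0, 0, 0],
  [0.0, -0.4, 0, 0.6, 0, 0, 0],
  [0.0, -0.9, 0, 1.3, 0, 0, 0],
  [0.0, -1.5, 0, 2.2, 0, 0, 0],
  [0.0, -2.2, -0.1, 3.3, 0, 0, 0],
])

```text
time: 7.53
tool_pos: [0.6733, -0.0751, 0.1127]
tool_rot: [2.549, -0.0, 1.659]
contact_force: [-0.1, -0.2, -1.8]
opening: 0.0141
grip_force: 20.0
```

>>> step_arm([
  [0.0, -0.8, 0.1, 1.5, 0, 0, 0],
  [0.0, -1.8, 0.5, 3.3, 0, 0, 0],
  [0.0, -2.8, 1, 5.1, 0, 0, 0],
  [0.0, -3.8, 1.5, 7, 0, 0, 0],
  [0.0, -4.5, 2, 8.5, 0, 0, 0],
])

```text
time: 7.95
tool_pos: [0.628, -0.0553, 0.1995]
tool_rot: [2.547, 0.001, 1.658]
contact_force: [0.6, -0.2, -1.6]
opening: 0.014
grip_force: 20.0
```

Run:
```python
from h import *
to([.4394,.1175,.10],down(5.))
```

```text
t 7.95 at [ 0.628  -0.0553  0.1995] q [-0.34  0.26  1.83  0.46  0.54 -0.76] F [ 0.6 -0.2 -1.6] open 0.014 grip 19.998213350772858
 cm [-18.86  17.28  -9.95] rv [-5.070e-02  5.925e-01 -3.000e-04]
```

>>> step_arm([
  [0.0, -1.5, 1.4, 0, -0.005, 0.06, 0],
  [0.0, -3.4, 3.1, 0, -0.01, 0.12, 0],
  [0.0, -5.4, 4.9, 0, -0.015, 0.18, 0],
  [0.0, -7.4, 6.7, 0, -0.02, 0.24, 0],
  [0.0, -9.4, 8.6, 0, -0.025, 0.297, 0],
])

```text
time: 8.37
tool_pos: [0.5337, 0.0307, 0.1986]
tool_rot: [2.847, 0.001, 1.657]
contact_force: [-0.7, 1.2, -1.8]
opening: 0.0138
grip_force: 20.0
```

>>> step_arm([
  [0.0, -2, 1.9, 0, -0.005, 0.06, 0],
  [0.0, -4.4, 4.1, 0, -0.01, 0.12, 0],
  [0.0, -6.8, 6.3, 0, -0.015, 0.18, 0],
  [0.0, -8.5, 7.9, -1, -0.02, 0.24, 0],
  [0.0, -9.4, 8.7, -2, -0.025, 0.297, 0],
])

```text
time: 8.78
tool_pos: [0.4393, 0.1191, 0.1788]
tool_rot: [-3.139, -0.001, 1.659]
contact_force: [0.2, 0.0, -1.2]
opening: 0.014
grip_force: 20.0
```

>>> step_arm([
  [0.0, 0, 0, -2, 0, 0, 0],
  [0.0, 0, 0, -4, 0, 0, 0],
  [0.0, 0, 0, -6, 0, 0, 0],
  [0.0, 0, 0, -7.5, 0, 0, 0],
  [0.0, 0, 0, -7.5, 0, 0, 0],
])

```text
time: 9.2
tool_pos: [0.439, 0.1172, 0.1005]
tool_rot: [-3.135, -0.001, 1.657]
contact_force: [-0.3, -0.5, -1.4]
opening: 0.014
grip_force: 20.0
```

```bash
cat > look.py <<'E'
from h import *
import sys
# visible lid outline above a pot: white region around the lid, cast at given plane height
def white(im,k=4):
    g=cv2.resize(im,None,fx=k,fy=k,interpolation=cv2.INTER_CUBIC);h=cv2.cvtColor(g,cv2.COLOR_RGB2HSV)
    return ((h[...,2]>140)&(h[...,1]<50)).astype('uint8')
E
python3 - <<'E'
from look import *
to([.4394,.1175,.0502],down(5.))
a=read_camera('top');b=read_camera('side')
cv2.imwrite('pics/ta.png',a[...,::-1]);cv2.imwrite('pics/sa.png',b[...,::-1])
# side: predicted px for plate rim extreme and pot rim
t=observe()['tool_pos'];c=t+[0,0,.0078]
for n,I in(('top',a),('side',b)):
    w=white(I,1);print(n,'lid',pix(n,c),'pot',pix(n,[.4394,.1175,.05]));u,v=np.round(pix(n,c)).astype(int)
    h=cv2.cvtColor(I,cv2.COLOR_RGB2GRAY)
    for r in range(v-24,v+40,2 if n=='side' else 2): print(r,' '.join('%3d'%x for x in h[r,u-26:u+28:2]))
E
```

```text
t 9.2 at [0.439  0.1172 0.1005] q [0.09 0.34 1.85 0.   0.96 0.  ] F [-0.3 -0.5 -1.4] open 0.014 grip 19.99778062105179
 cm [ 0.04  0.03 -5.03] rv [-0.0007 -0.0069  0.0006]
top lid [174.83869372 272.94659256] pot [180.38901654 273.3167821 ]
249 151 120  77 160 160 161 160 161 142 102  66  50  55  52  62 143  90  94  97  95  98  87  84  86  84  87  84
251 156 134  89 167 164 164 166 166 143 103  67  56  56  54  51  88  97  73  80  97  96  96  92  86  86  87  83
253 162 136 103 170 169 169 170 169 145  83  63  61  60  55  51  50  83  70  57  96  90  89  92  87  85  83  83
255 165 161 111 172 173 173 174 173 146  88  63  70  62  57  54  50  68  71  56  95  87  86  89  84  83  83  86
257 171 116 119 176 175 176 178 177 149  90  62  68  62  59  57  51  51  75  54  96  90  88  92  89  89  83  87
259 173 123 129 178 179 180 180 179 150  93  61  70  63  58  55  53  48  77  91 232 140 104  97  90  91  81  84
261 176 108 134 182 182 182 183 183 147  91  59  75  66  60  58  51  50  61  70 207 238 218 113  92  87  78  88
263 179 129 136 185 186 186 185 186 150  93  59  72  65  61  60  51  46  52 
[... 5676 characters left out ...]
  97  86  85  86  90  90  69
288  92  87  89  89  90  94 138 159 215 188 166 165 164 165 167 171 146 174 213 147  91  83  88  83  80  90  77
290  95  91 101 100  95  97 140 150 157 177 213 223 204 247 204 207 212 199 147 149  76  96  88  83  76  87  81
292 104 100 101 101  96 103 143 150 160 164 160 164 165 163 166 164 165 162 150 145  86  84  81  73  78  79  79
294  98 102 104 101 106 110 141 151 158 165 170 174 173 170 169 169 164 162 150 145  76  87  89 100  94  92  86
296  90  98 102  99 105  97 144 153 162 169 173 170 172 173 171 168 165 161 147 141  75  83 103  99  95  97  88
298 108 101  91  94 101  96 145 153 161 170 166 170 169 171 168 167 160 157 153 105  89 103  95 100 101 103  80
```

In the side view the lid (cols 303–333) sits over the pot (cols 303.5–331), aligned to about 1 mm. I'll lower gently.

>>> step_arm([
  [0.0, 0, 0, -1.2, 0, -0.007, 0],
  [0.0, 0, 0, -2.4, 0, -0.007, 0],
  [0.0, 0, 0, -3.4, 0, -0.007, 0],
  [0.0, 0, 0, -4.0, 0, -0.007, 0],
  [0.0, 0, 0, -4.2, 0, -0.007, 0],
])

```text
time: 9.72
tool_pos: [0.4415, 0.1176, 0.0607]
tool_rot: [3.136, -0.001, 1.658]
contact_force: [-0.6, -0.9, -1.6]
opening: 0.0139
grip_force: 20.0
```

>>> step_arm([
  [0.0, 0, 0, -0.1, 0, 0, 0],
  [0.0, 0, 0, -0.2, 0, 0, 0],
  [0.0, 0, 0, -0.3, 0, 0, 0],
  [0.0, 0, 0, -0.4, 0, 0, 0],
  [0.0, 0, 0, -0.4, 0, 0, 0],
])

```text
time: 10.13
tool_pos: [0.4412, 0.1177, 0.0563]
tool_rot: [3.137, -0.001, 1.658]
contact_force: [0.2, 0.6, -0.2]
opening: 0.0139
grip_force: 20.0
```

Run:
```python
from look import *
to([.4394,.1175,.0502],down(5.));print(observe()['torque'])
```

```text
t 10.13 at [0.4412 0.1177 0.0563] q [0.09 0.41 1.91 0.   0.83 0.  ] F [ 0.2  0.6 -0.2] open 0.0139 grip 19.99791383743286
 cm [-0.18 -0.02 -0.61] rv [-0.0018  0.0045  0.0001]
[-0.04904067  0.03423603 -0.04322271]
```

>>> step_arm([
  [0.0, -0.1, 0, 0, 0, 0.004, 0],
  [0.0, -0.2, 0, 0, 0, 0.004, 0],
  [0.0, -0.2, 0, -0.1, 0, 0.004, 0],
  [0.0, -0.2, 0, -0.2, 0, 0.004, 0],
  [0.0, -0.2, 0, -0.2, 0, 0.004, 0],
])

```text
time: 10.55
tool_pos: [0.4389, 0.1177, 0.0539]
tool_rot: [-3.142, -0.002, 1.658]
contact_force: [0.1, -0.4, -1.4]
opening: 0.0138
grip_force: 20.0
```

>>> step_arm([
  [0.0, 0, 0, -0.1, 0, 0, 0],
  [0.0, 0, 0, -0.15, 0, 0, 0],
  [0.0, 0, 0, -0.2, 0, 0, 0],
  [0.0, 0, 0, -0.25, 0, 0, 0],
  [0.0, 0, 0, -0.25, 0, 0, 0],
])

```text
time: 10.97
tool_pos: [0.439, 0.1177, 0.0515]
tool_rot: [3.142, -0.002, 1.658]
contact_force: [-0.0, 0.2, -2.0]
opening: 0.014
grip_force: 20.0
```

Run:
```python
from look import *
to([.4394,.1175,.0502],down(5.));print(observe()['torque'])
```

```text
t 10.97 at [0.439  0.1177 0.0515] q [0.09 0.41 1.91 0.   0.82 0.  ] F [-0.   0.2 -2. ] open 0.014 grip 19.99791830778122
 cm [ 0.04 -0.02 -0.13] rv [-0.0017 -0.0001  0.0001]
[-0.10403423  0.0654737   0.0326393 ]
```

>>> step_arm([
  [0.0, 0, 0, -0.05, 0, 0, 0],
  [0.0, 0, 0, -0.1, 0, 0, 0],
  [0.0, 0, 0, -0.1, 0, 0, 0],
  [0.0, 0, 0, -0.1, 0, 0, 0],
])

```text
time: 11.3
tool_pos: [0.4391, 0.1177, 0.0506]
tool_rot: [3.141, -0.002, 1.658]
contact_force: [-1.1, -0.8, -1.9]
opening: 0.0139
grip_force: 20.0
```

>>> step_arm([
  [0.0, 0, 0, -0.05, 0, 0, 0],
  [0.0, 0, 0, -0.1, 0, 0, 0],
  [0.0, 0, 0, -0.1, 0, 0, 0],
  [0.0, 0, 0, -0.1, 0, 0, 0],
])

```text
time: 11.63
tool_pos: [0.439, 0.1177, 0.0496]
tool_rot: [3.141, -0.002, 1.658]
contact_force: [-0.0, 0.2, -0.7]
opening: 0.0138
grip_force: 20.0
```

>>> step_arm([
  [0.0, 0, 0, -0.05, 0, 0, 0],
  [0.0, 0, 0, -0.1, 0, 0, 0],
  [0.0, 0, 0, -0.1, 0, 0, 0],
  [0.0, 0, 0, -0.1, 0, 0, 0],
])

```text
time: 11.97
tool_pos: [0.4392, 0.1177, 0.0489]
tool_rot: [3.141, -0.002, 1.658]
contact_force: [-1.7, 0.3, 2.4]
opening: 0.0142
grip_force: 20.0
```

Contact came at TCP z≈0.049, where 0.050 was expected for seated and 0.055 for resting on the rim. I'll release, rise and verify.

>>> step_arm([
  [0.3, 0, 0, 0, 0, 0, 0],
  [0.3, 0, 0, 0, 0, 0, 0],
  [0.3, 0, 0, 0, 0, 0, 0],
  [0.3, 0, 0, 0, 0, 0, 0],
  [0.3, 0, 0, 0, 0, 0, 0],
])

```text
time: 12.38
tool_pos: [0.4391, 0.1177, 0.0486]
tool_rot: [3.141, -0.002, 1.658]
contact_force: [-0.6, 0.4, 0.3]
opening: 0.0276
grip_force: 0.0
```

>>> step_arm([
  [0.3, 0, 0, 0.5, 0, 0, 0],
  [0.3, 0, 0, 2, 0, 0, 0],
  [0.3, 0, 0, 4, 0, 0, 0],
  [0.3, 0, 0, 7, 0, 0, 0],
  [0.45, 0, 0, 10, 0, 0, 0],
])

```text
time: 12.8
tool_pos: [0.4384, 0.1176, 0.1497]
tool_rot: [-3.14, -0.002, 1.658]
contact_force: [0.6, 0.4, -0.0]
opening: 0.0308
grip_force: 0.0
```

>>> step_arm([
  [0.45, 2, -1, 1, 0, 0, 0],
  [0.45, 5, -2, 2, 0, 0, 0],
  [0.45, 8, -3, 3, 0, 0, 0],
  [0.45, 12, -4, 4, 0, 0, 0],
  [0.45, 12, -4, 4, 0, 0, 0],
])

```text
time: 13.22
tool_pos: [0.5657, 0.0756, 0.1906]
tool_rot: [3.133, -0.0, 1.656]
contact_force: [-2.1, -0.9, 0.3]
opening: 0.0412
grip_force: 0.0
```

```bash
cat >> look.py <<'E'
def outline(n,im,c,z,r=.06):
    w=white(im);best=None;u,v=pix(n,[*c,z])
    for cn in cv2.findContours(w,cv2.RETR_EXTERNAL,cv2.CHAIN_APPROX_NONE)[0]:
        if cv2.contourArea(cn)>8000 and cv2.pointPolygonTest(cn,(float(4*u),float(4*v)),False)>0: best=cn
    q=np.array([onz(n,a,b,z)[:2] for a,b in (best[:,0]+.5)/4-.5],np.float32)*1000
    return cv2.minAreaRect(q)
E
python3 - <<'E'
from look import *
a=read_camera('top');b=read_camera('side');cv2.imwrite('pics/ta.png',a[...,::-1]);cv2.imwrite('pics/sa.png',b[...,::-1])
print('rim',outline('top',a,POT['round'][0],.058))
g=cv2.cvtColor(b,cv2.COLOR_RGB2GRAY);u=int(round(pix('side',[.4394,.1175,.05])[0]))
for z in(.088,.063,.058,.053,.05,0):print(z,pix('side',[.4394,.1505,z]).round(1),pix('side',[.4394,.0845,z]).round(1))
for du in(-12,0,10):print(u+du,g[255:310,u+du])
k=np.load('kin.npz')
for n in('square','oblong'):
    R=Ro.from_rotvec(np.radians(10)*X).as_matrix()@RACK;gp=np.array(LID[n])+.020*Z
    for s in(.089,.029):to(gp+R[:,2]*(s if s<.03 else -.031),R)
E
```

```text
rim ((394.4438171386719, 213.94815063476562), (212.66769409179688, 149.02883911132812), 89.83447265625)
0.088 [316.1 278.7] [319.6 258.6]
0.063 [315.7 287.2] [319.1 267. ]
0.058 [315.6 288.9] [319.  268.6]
0.053 [315.5 290.6] [318.9 270.3]
0.05 [315.4 291.6] [318.9 271.2]
0 [314.5 307.6] [318. 287.]
305 [ 77  85  85  90  90  90  83  88  82  85  84  79  85  81  87  90  82 113
 175 199 212 207 209 205 207 203 208 208 193 169 145 154 155 143 142 143
 145 148 145 146 145 146 149 151 151 132  79  43  63  63  66  62  90 141
 134]
317 [126 128 123 122 119 123 127 201 255 252 248 248 248 247 247 247 247 247
 249 252 231 171 166 167 170 164 166 165 184 214 206 157 209 207 200 168
 172 170 172 167 170 165 172 170 169 171 168 169 169 172 167  96  52  59
  65]
327 [161 152 156 156 145 142 152  55  45  51  71 100  89  84  82  75 162 255
 255 249 247 247 246 247 247 246 246 247 247 247 250 255 191 143 156 167
 156 154 156 151 155 149 152 154 150 154 155 143  54  59  64  71  73  70
  60]
t 13.32 at [0.5599 0.0772 0.1884] q [ 0.    0.43  1.44  0.    1.28 -0.09] F [-0.6  0.3 -0.9] open 0.0413 grip 0.0
 cm [ 8.99  0.34 -6.09] rv [ 0.2185 -0.5749  0.0532]
t 13.32 at [0.5599 0.0772 0.1884] q [ 0.    0.43  1.44  0.    1.28 -0.09] F [-0.6  0.3 -0.9] open 0.0413 grip 0.0
 cm [ 12.19   1.66 -10.98] rv [ 0.2185 -0.5749  0.0532]
t 13.32 at [0.5599 0.0772 0.1884] q [ 0.    0.43  1.44  0.    1.28 -0.09] F [-0.6  0.3 -0.9] open 0.0413 grip 0.0
 cm [ 9.72 -7.87 -6.09] rv [ 0.2185 -0.5749  0.0532]
t 13.32 at [0.5599 0.0772 0.1884] q [ 0.    0.43  1.44  0.    1.28 -0.09] F [-0.6  0.3 -0.9] open 0.0413 grip 0.0
 cm [ 12.92  -6.55 -10.98] rv [ 0.2185 -0.5749  0.0532]
```

The side view matches a seated round lid. Next is the square lid, using a grasp rolled 10° about its x axis to keep joint 5 in range.

>>> step_arm([
  [0.45, 1.4, 0, 0, 0.036, -0.096, 0.009],
  [0.45, 2.8, 0.1, 0, 0.073, -0.192, 0.018],
  [0.45, 4.2, 0.1, 0, 0.109, -0.288, 0.027],
  [0.45, 5.6, 0.2, 0, 0.145, -0.383, 0.035],
  [0.45, 7, 0.3, 0, 0.182, -0.48, 0.044],
])

```text
time: 13.73
tool_pos: [0.6282, 0.0811, 0.1894]
tool_rot: [2.637, -0.124, 1.736]
contact_force: [-0.6, 1.6, -0.6]
opening: 0.0413
grip_force: 0.0
```

>>> step_arm([
  [0.45, 1, 0, -1.5, 0.036, -0.095, 0.009],
  [0.45, 2, 0, -3, 0.036, -0.095, 0.009],
  [0.45, 2, 0, -4.5, 0.036, -0.095, 0.009],
  [0.45, 2, 0, -4.5, 0.036, -0.095, 0.009],
  [0.45, 2, 0, -4.5, 0.036, -0.095, 0.009],
])

```text
time: 14.15
tool_pos: [0.6476, 0.0814, 0.143]
tool_rot: [2.543, -0.145, 1.758]
contact_force: [0.9, 0.8, 0.3]
opening: 0.0413
grip_force: 0.0
```

```bash
cat >> h.py <<'E'
RG=Ro.from_rotvec(np.radians(10)*X).as_matrix()@RACK
def grip(n,back=0): return np.array(LID[n])+.020*Z+RG[:,2]*(.029-back)
E
python3 - <<'E'
from h import *
to(grip('square'),RG);to(grip('square',.025),RG)
E
```

```text
t 14.15 at [0.6476 0.0814 0.143 ] q [-0.15  0.38  1.85  0.72  0.47 -0.87] F [0.9 0.8 0.3] open 0.0413 grip 0.0
 cm [ 3.41  1.24 -6.44] rv [ 0.0002 -0.0024 -0.001 ]
t 14.15 at [0.6476 0.0814 0.143 ] q [-0.15  0.38  1.85  0.72  0.47 -0.87] F [0.9 0.8 0.3] open 0.0413 grip 0.0
 cm [ 2.08  0.69 -4.39] rv [ 0.0002 -0.0024 -0.001 ]
```

>>> step_arm([
  [0.45, 1, 0.3, -1.5, 0, -0.002, 0],
  [0.45, 1.8, 0.6, -3, 0, -0.002, 0],
  [0.45, 2.1, 0.7, -4.4, 0, -0.002, 0],
  [0.45, 2.1, 0.7, -4.4, 0, -0.002, 0],
])

```text
time: 14.48
tool_pos: [0.6694, 0.0887, 0.0985]
tool_rot: [2.541, -0.144, 1.759]
contact_force: [0.4, -0.7, 0.1]
opening: 0.0412
grip_force: 0.0
```

>>> step_arm([
  [0.45, 0.5, 0.2, -0.7, 0, 0, 0],
  [0.45, 0.9, 0.4, -1.4, 0, 0, 0],
  [0.45, 1.2, 0.5, -1.9, 0, 0, 0],
  [0.45, 1.3, 0.5, -2.0, 0, 0, 0],
  [0.45, 1.3, 0.5, -2.0, 0, 0, 0],
])

```text
time: 14.9
tool_pos: [0.6832, 0.0929, 0.0796]
tool_rot: [2.539, -0.143, 1.758]
contact_force: [0.0, -0.4, -0.1]
opening: 0.0411
grip_force: 0.0
```

Run:
```python
from h import *
to(grip('square'),RG)
```

```text
t 14.9 at [0.6832 0.0929 0.0796] q [-0.12  0.53  1.82  0.9   0.37 -1.05] F [ 0.  -0.4 -0.1] open 0.0411 grip 0.0
 cm [-0.15  0.1  -0.09] rv [ 0.0008  0.0023 -0.0007]
```

>>> step_arm([
  [0.45, -0.15, 0.1, -0.1, 0.001, 0.002, 0],
  [0.45, -0.15, 0.1, -0.1, 0.001, 0.002, 0],
  [0.45, -0.15, 0.1, -0.1, 0.001, 0.002, 0],
])

```text
time: 15.15
tool_pos: [0.6815, 0.0937, 0.0789]
tool_rot: [2.54, -0.144, 1.758]
contact_force: [-0.4, -0.0, -0.4]
opening: 0.041
grip_force: 0.0
```

>>> step_arm([
  [0.0, 0, 0, 0, 0, 0, 0],
  [0.0, 0, 0, 0, 0, 0, 0],
  [0.0, 0, 0, 0, 0, 0, 0],
  [0.0, 0, 0, 0, 0, 0, 0],
  [0.0, 0, 0, 0, 0, 0, 0],
], grip_force=12)

```text
time: 15.57
tool_pos: [0.6814, 0.0937, 0.0785]
tool_rot: [2.541, -0.145, 1.758]
contact_force: [-1.0, -0.6, -0.9]
opening: 0.0139
grip_force: 12.0
```

>>> step_arm([
  [0.0, 0, 0, 0, 0, 0, 0],
  [0.0, 0, 0, 0, 0, 0, 0],
  [0.0, 0, 0, 0, 0, 0, 0],
  [0.0, 0, 0, 0, 0, 0, 0],
], grip_force=20)

```text
time: 15.9
tool_pos: [0.6814, 0.0937, 0.0785]
tool_rot: [2.541, -0.145, 1.758]
contact_force: [-1.5, 0.3, -0.7]
opening: 0.0136
grip_force: 20.0
```

Run:
```python
from h import *
to(grip('square'),RG)
```

```text
t 15.9 at [0.6814 0.0937 0.0785] q [-0.12  0.53  1.82  0.9   0.37 -1.05] F [-1.5  0.3 -0.7] open 0.0136 grip 19.99918520450592
 cm [0.03 0.01 0.01] rv [-0.0001  0.0001 -0.0006]
```

>>> step_arm([
  [0.0, -0.1, 0, 0.2, 0, 0, 0],
  [0.0, -0.4, 0, 0.6, 0, 0, 0],
  [0.0, -0.9, -0.1, 1.3, 0, 0, 0],
  [0.0, -1.5, -0.1, 2.2, 0, 0, 0],
  [0.0, -2.2, -0.2, 3.3, 0, 0, 0],
])

```text
time: 16.32
tool_pos: [0.6588, 0.0917, 0.1119]
tool_rot: [2.541, -0.145, 1.758]
contact_force: [-0.0, -0.7, -1.8]
opening: 0.0138
grip_force: 20.0
```

>>> step_arm([
  [0.0, -0.8, 0, 1.5, 0, 0, 0],
  [0.0, -1.6, 0, 3.3, 0, 0, 0],
  [0.0, -2.4, 0, 5.1, 0, 0, 0],
  [0.0, -3.2, 0, 7, 0, 0, 0],
  [0.0, -3.5, 0, 8, 0, 0, 0],
])

```text
time: 16.73
tool_pos: [0.6239, 0.0916, 0.1946]
tool_rot: [2.538, -0.143, 1.758]
contact_force: [0.5, 0.3, -1.6]
opening: 0.0137
grip_force: 20.0
```

```bash
cat >> h.py <<'E'
def place(n,z):
    (x,y),a=POT[n];R=Ro.from_rotvec(np.radians(10)*np.array([np.cos(np.radians(a)),np.sin(np.radians(a)),0])).as_matrix()@down(a)
    return np.array([x,y,z+.020])+R[:,2]*.029,R
E
python3 - <<'E'
from h import *
to(*place('square',.13));print(place('square',.058)[0])
E
```

```text
t 16.73 at [0.6239 0.0916 0.1946] q [-0.14  0.27  1.85  0.59  0.55 -0.72] F [ 0.5  0.3 -1.6] open 0.0137 grip 19.998579025268555
 cm [-4.42 -3.32 -7.31] rv [-0.1961  0.5694  0.4743]
[0.57974994 0.05841858 0.04944058]
```

>>> step_arm([
  [0.0, -0.4, -0.3, 0, -0.02, 0.057, 0.047],
  [0.0, -0.9, -0.7, 0, -0.04, 0.114, 0.095],
  [0.0, -1.3, -1, 0, -0.06, 0.171, 0.142],
  [0.0, -1.8, -1.3, 0, -0.08, 0.228, 0.19],
  [0.0, -2.2, -1.7, 0, -0.098, 0.285, 0.237],
])

```text
time: 17.15
tool_pos: [0.6018, 0.074, 0.1928]
tool_rot: [2.847, -0.129, 1.956]
contact_force: [0.5, 0.6, -1.1]
opening: 0.0142
grip_force: 20.0
```

>>> step_arm([
  [0.0, -0.4, -0.3, 0, -0.02, 0.057, 0.047],
  [0.0, -0.9, -0.7, 0, -0.04, 0.114, 0.095],
  [0.0, -1.3, -1, 0, -0.06, 0.171, 0.142],
  [0.0, -1.8, -1.3, -1, -0.08, 0.228, 0.19],
  [0.0, -2.2, -1.7, -2, -0.098, 0.285, 0.237],
])

```text
time: 17.57
tool_pos: [0.5806, 0.057, 0.173]
tool_rot: [-3.137, -0.174, 2.148]
contact_force: [-0.6, -0.1, -1.5]
opening: 0.0141
grip_force: 20.0
```

>>> step_arm([
  [0.0, 0, 0, -2, 0, 0, 0],
  [0.0, 0, 0, -4, 0, 0, 0],
  [0.0, 0, 0, -5.3, 0, 0, 0],
  [0.0, 0, 0, -5.3, 0, 0, 0],
])

```text
time: 17.9
tool_pos: [0.5785, 0.0576, 0.1162]
tool_rot: [-3.134, -0.178, 2.146]
contact_force: [-1.0, 0.0, -1.4]
opening: 0.0135
grip_force: 20.0
```

Run:
```python
from h import *
to(*place('square',.07));to(*place('square',.058))
```

```text
t 17.9 at [0.5785 0.0576 0.1162] q [-0.11  0.58  1.39  0.14  1.29 -0.73] F [-1.   0.  -1.4] open 0.0135 grip 19.998004138469696
 cm [ 0.12  0.09 -5.48] rv [ 0.0012 -0.0085  0.0012]
t 17.9 at [0.5785 0.0576 0.1162] q [-0.11  0.58  1.39  0.14  1.29 -0.73] F [-1.   0.  -1.4] open 0.0135 grip 19.998004138469696
 cm [ 0.12  0.09 -6.68] rv [ 0.0012 -0.0085  0.0012]
```

>>> step_arm([
  [0.0, 0, 0, -1.5, 0, -0.004, 0],
  [0.0, 0.05, 0, -3, 0, -0.004, 0],
  [0.0, 0.1, 0.1, -4.4, 0, -0.004, 0],
  [0.0, 0.1, 0.1, -5.2, 0, -0.004, 0],
  [0.0, 0.1, 0.1, -5.4, 0, -0.004, 0],
])

```text
time: 18.32
tool_pos: [0.5811, 0.0586, 0.0644]
tool_rot: [-3.141, -0.174, 2.147]
contact_force: [0.4, -0.1, -1.4]
opening: 0.0141
grip_force: 20.0
```

>>> step_arm([
  [0.0, 0, 0, 0, 0, 0, 0],
  [0.0, 0, 0, 0, 0, 0, 0],
])

```text
time: 18.48
tool_pos: [0.5822, 0.0586, 0.0658]
tool_rot: [3.14, -0.172, 2.148]
contact_force: [-0.0, -1.2, -1.5]
opening: 0.0135
grip_force: 20.0
```

Run:
```python
from look import *
to(*place('square',.058))
b=read_camera('side');I=b[...,::-1].copy();cv2.imwrite('pics/sb.png',I);a=read_camera('top')[...,::-1].copy();cv2.imwrite('pics/tb.png',a)
o=[]
for n,J,(u0,v0,w,h) in(('side',I,(225,215,75,75)),('top',a,(170,160,75,75))):
    J=cv2.resize(J[v0:v0+h,u0:u0+w],None,fx=5,fy=5,interpolation=cv2.INTER_CUBIC);o.append(J)
cv2.imwrite('pics/p9.png',np.hstack(o))
```

```text
t 18.48 at [0.5822 0.0586 0.0658] q [-0.11  0.64  1.45  0.15  1.17 -0.75] F [-0.  -1.2 -1.5] open 0.0135 grip 19.998359084129333
 cm [-0.25 -0.02 -1.63] rv [0.0011 0.0025 0.0008]
```

View pics/p9.png

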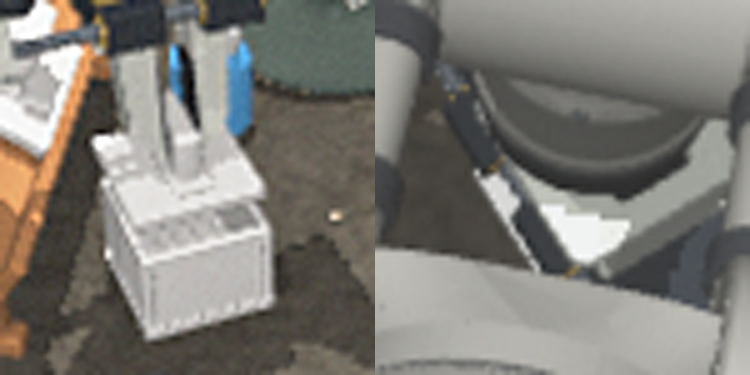

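The square lid is above its pot with edges parallel, lid corner at about (265,193) and pot corner at (270,220). The remaining 2.5 mm x correction agrees with this.

>>> step_arm([
  [0.0, -0.25, 0, 0, 0, 0.002, 0],
  [0.0, -0.25, 0, -0.4, 0, 0.002, 0],
  [0.0, -0.25, 0, -0.8, 0, 0.002, 0],
  [0.0, -0.25, 0, -0.9, 0, 0.002, 0],
  [0.0, -0.25, 0, -0.9, 0, 0.002, 0],
])

```text
time: 19.0
tool_pos: [0.5787, 0.0588, 0.055]
tool_rot: [-3.139, -0.175, 2.147]
contact_force: [0.4, 0.1, -0.7]
opening: 0.0139
grip_force: 20.0
```

Run:
```python
from look import *
to(*place('square',.058))
```

```text
t 19.0 at [0.5787 0.0588 0.055 ] q [-0.11  0.65  1.46  0.15  1.15 -0.75] F [ 0.4  0.1 -0.7] open 0.0139 grip 19.998134672641754
 cm [ 0.11 -0.03 -0.56] rv [ 0.0007 -0.0023  0.0007]
```

>>> step_arm([
  [0.0, 0.05, 0, 0, 0, 0, 0],
  [0.0, 0.05, 0, -0.1, 0, 0, 0],
  [0.0, 0.05, 0, -0.1, 0, 0, 0],
  [0.0, 0.05, 0, -0.2, 0, 0, 0],
  [0.0, 0.05, 0, -0.2, 0, 0, 0],
])

```text
time: 19.42
tool_pos: [0.5795, 0.0587, 0.0535]
tool_rot: [-3.14, -0.175, 2.148]
contact_force: [-0.4, 0.3, -1.9]
opening: 0.0141
grip_force: 20.0
```

>>> step_arm([
  [0.0, 0, 0, -0.1, 0, 0, 0],
  [0.0, 0, 0, -0.1, 0, 0, 0],
  [0.0, 0, 0, -0.2, 0, 0, 0],
  [0.0, 0, 0, -0.2, 0, 0, 0],
])

```text
time: 19.75
tool_pos: [0.5795, 0.0587, 0.0514]
tool_rot: [-3.14, -0.175, 2.148]
contact_force: [-0.1, 0.7, -1.3]
opening: 0.0139
grip_force: 20.0
```

Run:
```python
from look import *
to(*place('square',.058));print(observe()['torque'])
```

```text
t 19.75 at [0.5795 0.0587 0.0514] q [-0.11  0.65  1.46  0.15  1.14 -0.76] F [-0.1  0.7 -1.3] open 0.0139 grip 19.998207986354828
 cm [ 0.03 -0.03 -0.2 ] rv [ 0.0008 -0.0014  0.0006]
[-0.19293226 -0.10108804 -0.04820229]
```

Already below the rim-contact height with no load, so the lip is inside.

>>> step_arm([
  [0.0, 0, 0, -0.05, 0, 0, 0],
  [0.0, 0, 0, -0.1, 0, 0, 0],
  [0.0, 0, 0, -0.15, 0, 0, 0],
  [0.0, 0, 0, -0.15, 0, 0, 0],
])

```text
time: 20.08
tool_pos: [0.5795, 0.0587, 0.05]
tool_rot: [-3.14, -0.175, 2.148]
contact_force: [-0.6, -0.4, -0.5]
opening: 0.0137
grip_force: 20.0
```

>>> step_arm([
  [0.0, 0, 0, -0.05, 0, 0, 0],
  [0.0, 0, 0, -0.1, 0, 0, 0],
  [0.0, 0, 0, -0.1, 0, 0, 0],
  [0.0, 0, 0, -0.1, 0, 0, 0],
])

```text
time: 20.42
tool_pos: [0.5796, 0.0587, 0.0492]
tool_rot: [-3.14, -0.174, 2.148]
contact_force: [-0.3, 0.5, -1.5]
opening: 0.0138
grip_force: 20.0
```

>>> step_arm([
  [0.0, 0, 0, -0.05, 0, 0, 0],
  [0.0, 0, 0, -0.1, 0, 0, 0],
  [0.0, 0, 0, -0.1, 0, 0, 0],
  [0.0, 0, 0, -0.1, 0, 0, 0],
])

```text
time: 20.75
tool_pos: [0.5797, 0.0586, 0.0489]
tool_rot: [-3.141, -0.174, 2.148]
contact_force: [-1.4, -1.5, 4.4]
opening: 0.0137
grip_force: 20.0
```

Seated at 0.049, the same as the round one. I'll release, rise and head for the oblong lid.

>>> step_arm([
  [0.3, 0, 0, 0, 0, 0, 0],
  [0.3, 0, 0, 0, 0, 0, 0],
  [0.3, 0, 0, 0, 0, 0, 0],
  [0.3, 0, 0, 0, 0, 0, 0],
  [0.3, 0, 0, 0, 0, 0, 0],
])

```text
time: 21.17
tool_pos: [0.5796, 0.0588, 0.048]
tool_rot: [-3.14, -0.175, 2.148]
contact_force: [-0.3, 0.9, -0.0]
opening: 0.0276
grip_force: 0.0
```

>>> step_arm([
  [0.3, 0, 0, 0.5, 0, 0, 0],
  [0.3, 0, 0, 2, 0, 0, 0],
  [0.3, 0, 0, 4.5, 0, 0, 0],
  [0.3, 0, 0, 8, 0, 0, 0],
  [0.45, 0, 0, 12, 0, 0, 0],
])

```text
time: 21.58
tool_pos: [0.5784, 0.0588, 0.1683]
tool_rot: [-3.137, -0.177, 2.147]
contact_force: [0.7, 1.4, 0.3]
opening: 0.0307
grip_force: 0.0
```

>>> step_arm([
  [0.45, 0, 0, 2, 0, 0, 0],
  [0.45, 0, 0, 2, 0, 0, 0],
])

```text
time: 21.75
tool_pos: [0.5822, 0.0586, 0.1942]
tool_rot: [3.135, -0.168, 2.149]
contact_force: [0.6, -0.4, -0.2]
opening: 0.0401
grip_force: 0.0
```

Run:
```python
from look import *
to(grip('oblong',.06),RG)
b=read_camera('side');a=read_camera('top');cv2.imwrite('pics/sc.png',b[...,::-1]);cv2.imwrite('pics/tc.png',a[...,::-1])
print('round lid',outline('top',a,POT['round'][0],.058))
g=cv2.cvtColor(b,cv2.COLOR_RGB2GRAY)
# side: near corner of square lid: vertical profile
(x,y),al=POT['square'];al=np.radians(al);ex,ey=np.array([np.cos(al),np.sin(al)]),np.array([-np.sin(al),np.cos(al)])
cor=np.array([x,y])-.033*ex*0+.033*(ex+ey)
for c in(.033*(ex+ey),.033*(ex-ey),.033*(ey-ex)):
    c=c*.9+[x,y];P=[pix('side',[*c,z]) for z in(.063,.058,.05,0)];print(np.round(P,1).tolist());u=int(round(P[1][0]));v=int(P[0][1])-4;print(v,g[v:v+30,u])
```

```text
t 21.75 at [0.5822 0.0586 0.1942] q [-0.11  0.51  1.29  0.14  1.44 -0.71] F [ 0.6 -0.4 -0.2] open 0.0401 grip 0.0
 cm [ 7.48 -6.02 -6.66] rv [ 0.1994 -0.5577 -0.4728]
round lid ((305.21612548828125, 151.36180114746094), (190.52334594726562, 322.67138671875), 79.87490844726562)
[[253.8, 261.9], [253.9, 263.6], [254.1, 266.1], [255.0, 281.7]]
257 [211 212 209 213 210 212 216 220 180 199 222 163 165 173 168 173 175 175
 170 173 171 173 185 176 170 144  77  61  54  64]
[[246.1, 247.1], [246.2, 248.7], [246.4, 251.3], [247.5, 266.5]]
243 [ 45  58  84  76 114 247 255 255 255 238 117 133 119 133 135 138 138 134
 134 128 130 167 239 207  85  80  59  57  82 101]
[[277.4, 255.6], [277.5, 257.3], [277.5, 259.8], [277.8, 275.3]]
251 [ 91  90  87 105 149 194 237 221 161 183 212 169 169 143 146 162 157 160
 155 157 156 155 152 163 185 159  53  54  65  69]
```

>>> step_arm([
  [0.45, 0.7, -0.6, 0, 0.02, -0.056, -0.047],
  [0.45, 1.5, -1.2, 0, 0.04, -0.112, -0.095],
  [0.45, 2.2, -1.8, 0, 0.06, -0.167, -0.142],
  [0.45, 3, -2.4, 0, 0.08, -0.223, -0.189],
  [0.45, 3.7, -3, 0, 0.1, -0.279, -0.236],
])

```text
time: 22.27
tool_pos: [0.6161, 0.0283, 0.1863]
tool_rot: [2.847, -0.135, 1.953]
contact_force: [-0.8, -0.2, 0.8]
opening: 0.0413
grip_force: 0.0
```

>>> step_arm([
  [0.45, 0.7, -0.6, 0, 0.02, -0.056, -0.047],
  [0.45, 1.5, -1.2, 0, 0.04, -0.112, -0.095],
  [0.45, 2.2, -1.8, 0, 0.06, -0.167, -0.142],
  [0.45, 3, -2.4, 0, 0.08, -0.223, -0.189],
  [0.45, 3.7, -3, 0, 0.1, -0.279, -0.236],
])

```text
time: 22.68
tool_pos: [0.6528, -0.0019, 0.1862]
tool_rot: [2.549, -0.152, 1.757]
contact_force: [1.0, 0.9, -0.5]
opening: 0.0414
grip_force: 0.0
```

>>> step_arm([
  [0.45, 0, 0, -1.5, 0, 0, 0],
  [0.45, 0, 0, -3, 0, 0, 0],
  [0.45, 0, 0, -4.5, 0, 0, 0],
  [0.45, 0, 0, -4.5, 0, 0, 0],
  [0.45, 0, 0, -4.5, 0, 0, 0],
])

```text
time: 23.1
tool_pos: [0.6524, -0.001, 0.141]
tool_rot: [2.552, -0.153, 1.76]
contact_force: [0.6, -0.2, 0.3]
opening: 0.0415
grip_force: 0.0
```

Run:
```python
from h import *
to(grip('oblong',.025),RG);to(grip('oblong'),RG)
```

```text
t 23.1 at [ 0.6524 -0.001   0.141 ] q [-0.33  0.41  1.81  0.76  0.59 -1.04] F [ 0.6 -0.2  0.3] open 0.0415 grip 0.0
 cm [ 2.33  0.72 -4.2 ] rv [-0.0062 -0.0126 -0.0042]
t 23.1 at [ 0.6524 -0.001   0.141 ] q [-0.33  0.41  1.81  0.76  0.59 -1.04] F [ 0.6 -0.2  0.3] open 0.0415 grip 0.0
 cm [ 3.66  1.27 -6.24] rv [-0.0062 -0.0126 -0.0042]
```

>>> step_arm([
  [0.45, 1, 0.3, -1.5, -0.006, -0.013, -0.004],
  [0.45, 1.8, 0.6, -3, -0.006, -0.013, -0.004],
  [0.45, 2.3, 0.7, -4.2, -0.006, -0.013, -0.004],
  [0.45, 2.3, 0.7, -4.2, -0.006, -0.013, -0.004],
])

```text
time: 23.43
tool_pos: [0.6762, 0.0063, 0.0992]
tool_rot: [2.539, -0.144, 1.758]
contact_force: [-0.9, 1.1, -0.3]
opening: 0.0413
grip_force: 0.0
```

>>> step_arm([
  [0.45, 0.5, 0.2, -0.7, 0, 0, 0],
  [0.45, 0.9, 0.4, -1.4, 0, 0, 0],
  [0.45, 1.2, 0.5, -1.9, 0, 0, 0],
  [0.45, 1.3, 0.5, -2.0, 0, 0, 0],
  [0.45, 1.3, 0.5, -2.0, 0, 0, 0],
])

```text
time: 23.85
tool_pos: [0.6897, 0.0108, 0.0809]
tool_rot: [2.537, -0.143, 1.758]
contact_force: [-0.6, 0.3, -0.9]
opening: 0.041
grip_force: 0.0
```

Run:
```python
from h import *
to(grip('oblong'),RG)
```

```text
t 23.85 at [0.6897 0.0108 0.0809] q [-0.28  0.55  1.79  0.92  0.47 -1.19] F [-0.6  0.3 -0.9] open 0.041 grip 0.0
 cm [-0.07  0.09 -0.23] rv [ 0.001   0.0045 -0.0006]
```

>>> step_arm([
  [0.45, -0.07, 0.1, -0.2, 0.001, 0.004, 0],
  [0.45, -0.07, 0.1, -0.2, 0.001, 0.004, 0],
  [0.45, -0.07, 0.1, -0.2, 0.001, 0.004, 0],
])

```text
time: 24.1
tool_pos: [0.6889, 0.0117, 0.0794]
tool_rot: [2.54, -0.144, 1.758]
contact_force: [0.5, 0.1, -0.2]
opening: 0.0414
grip_force: 0.0
```

>>> step_arm([
  [0.0, 0, 0, 0, 0, 0, 0],
  [0.0, 0, 0, 0, 0, 0, 0],
  [0.0, 0, 0, 0, 0, 0, 0],
  [0.0, 0, 0, 0, 0, 0, 0],
  [0.0, 0, 0, 0, 0, 0, 0],
], grip_force=12)

```text
time: 24.52
tool_pos: [0.6886, 0.0118, 0.079]
tool_rot: [2.541, -0.144, 1.758]
contact_force: [-0.8, 0.1, 0.2]
opening: 0.014
grip_force: 12.0
```

>>> step_arm([
  [0.0, 0, 0, 0, 0, 0, 0],
  [0.0, 0, 0, 0, 0, 0, 0],
  [0.0, 0, 0, 0, 0, 0, 0],
  [0.0, 0, 0, 0, 0, 0, 0],
], grip_force=20)

```text
time: 24.85
tool_pos: [0.6887, 0.0118, 0.079]
tool_rot: [2.541, -0.144, 1.758]
contact_force: [-1.9, -0.8, 0.1]
opening: 0.0136
grip_force: 20.0
```

Run:
```python
from h import *
to(grip('oblong'),RG)
```

```text
t 24.85 at [0.6887 0.0118 0.079 ] q [-0.28  0.55  1.79  0.92  0.47 -1.19] F [-1.9 -0.8  0.1] open 0.0136 grip 19.999602735042572
 cm [ 0.04 -0.   -0.04] rv [ 0.      0.0003 -0.0006]
```

>>> step_arm([
  [0.0, -0.1, 0, 0.2, 0, 0, 0],
  [0.0, -0.4, 0, 0.6, 0, 0, 0],
  [0.0, -0.9, -0.1, 1.3, 0, 0, 0],
  [0.0, -1.5, -0.1, 2.2, 0, 0, 0],
  [0.0, -2.2, -0.2, 3.3, 0, 0, 0],
])

```text
time: 25.27
tool_pos: [0.6661, 0.0098, 0.1128]
tool_rot: [2.541, -0.144, 1.758]
contact_force: [0.9, 0.1, -1.5]
opening: 0.0144
grip_force: 20.0
```

>>> step_arm([
  [0.0, -0.8, 0, 1.5, 0, 0, 0],
  [0.0, -1.6, 0, 3.3, 0, 0, 0],
  [0.0, -2.4, 0, 5.1, 0, 0, 0],
  [0.0, -3.2, 0, 7, 0, 0, 0],
  [0.0, -3.5, 0, 8, 0, 0, 0],
])

```text
time: 25.68
tool_pos: [0.6314, 0.0095, 0.1954]
tool_rot: [2.538, -0.142, 1.758]
contact_force: [0.2, -0.0, -1.3]
opening: 0.0138
grip_force: 20.0
```

Run:
```python
from h import *
to(*place('oblong',.13));print(place('oblong',.058)[0])
```

```text
t 25.68 at [0.6314 0.0095 0.1954] q [-0.32  0.29  1.82  0.67  0.65 -0.92] F [ 0.2 -0.  -1.3] open 0.0138 grip 19.998886585235596
 cm [-18.48  -5.33  -7.39] rv [-0.2221  0.5631  0.5622]
[ 0.44657892 -0.04374803  0.04944058]
```

>>> step_arm([
  [0.0, -1.5, -0.4, 0, -0.022, 0.056, 0.056],
  [0.0, -3.3, -1, 0, -0.044, 0.112, 0.112],
  [0.0, -5.3, -1.5, 0, -0.067, 0.169, 0.169],
  [0.0, -7.3, -2.1, 0, -0.089, 0.225, 0.225],
  [0.0, -9.2, -2.7, 0, -0.111, 0.282, 0.281],
])

```text
time: 26.1
tool_pos: [0.5386, -0.018, 0.1929]
tool_rot: [2.847, -0.123, 2.002]
contact_force: [-0.3, 0.3, -0.4]
opening: 0.0137
grip_force: 20.0
```

>>> step_arm([
  [0.0, -2, -0.6, 0, -0.022, 0.056, 0.056],
  [0.0, -4.2, -1.2, 0, -0.044, 0.112, 0.112],
  [0.0, -6.3, -1.8, -0.5, -0.067, 0.169, 0.169],
  [0.0, -8.2, -2.4, -1.2, -0.089, 0.225, 0.225],
  [0.0, -9.2, -2.7, -2, -0.111, 0.282, 0.281],
])

```text
time: 26.52
tool_pos: [0.4464, -0.0453, 0.173]
tool_rot: [-3.135, -0.176, 2.239]
contact_force: [0.4, -0.2, -2.3]
opening: 0.0141
grip_force: 20.0
```

>>> step_arm([
  [0.0, 0, 0, -2, 0, 0, 0],
  [0.0, 0, 0, -4, 0, 0, 0],
  [0.0, 0, 0, -5.3, 0, 0, 0],
  [0.0, 0, 0, -5.3, 0, 0, 0],
  [0.0, 0, 0, -5.3, 0, 0, 0],
])

```text
time: 26.93
tool_pos: [0.4477, -0.0443, 0.1193]
tool_rot: [-3.137, -0.177, 2.237]
contact_force: [0.3, 0.1, -0.8]
opening: 0.0137
grip_force: 20.0
```

Run:
```python
from h import *
to(*place('oblong',.07))
```

```text
t 26.93 at [ 0.4477 -0.0443  0.1193] q [-0.34  0.38  1.74  0.1   1.18 -1.05] F [ 0.3  0.1 -0.8] open 0.0137 grip 19.998662173748016
 cm [-0.11  0.06 -5.79] rv [ 0.0008 -0.0047  0.0011]
```

>>> step_arm([
  [0.0, 0, 0, -1.5, 0, -0.003, 0],
  [0.0, -0.05, 0, -3, 0, -0.003, 0],
  [0.0, -0.1, 0.05, -4.4, 0, -0.003, 0],
  [0.0, -0.1, 0.05, -5.4, 0, -0.003, 0],
  [0.0, -0.1, 0.05, -5.8, 0, -0.003, 0],
])

```text
time: 27.35
tool_pos: [0.4469, -0.0439, 0.061]
tool_rot: [-3.14, -0.174, 2.238]
contact_force: [0.3, 1.0, -1.2]
opening: 0.0136
grip_force: 20.0
```

>>> step_arm([
  [0.0, 0, 0, 0, 0, 0, 0],
  [0.0, 0, 0, 0, 0, 0, 0],
  [0.0, 0, 0, 0, 0, 0, 0],
])

```text
time: 27.6
tool_pos: [0.4475, -0.044, 0.062]
tool_rot: [-3.141, -0.173, 2.238]
contact_force: [0.1, 0.2, -1.1]
opening: 0.014
grip_force: 20.0
```

Run:
```python
from look import *
to(*place('oblong',.058))
b=read_camera('side');cv2.imwrite('pics/sd.png',b[...,::-1])
g=cv2.cvtColor(b,cv2.COLOR_RGB2GRAY).astype(float);g0=cv2.cvtColor(cv2.imread('pics/side0.png'),cv2.COLOR_BGR2GRAY).astype(float)
# horizontal extents: lid plate (side face) vs pot, by columns where predicted
(x,y),al=POT['oblong'];al=np.radians(al);ex,ey=np.array([np.cos(al),np.sin(al)]),np.array([-np.sin(al),np.cos(al)])
for s,t in((1,1),(1,-1),(-1,1),(-1,-1)):
    c=np.array([x,y])+s*.033*ex+t*.044*ey
    print((s,t),'lid top',pix('side',[*c,.0715]).round(1),'bot',pix('side',[*c,.0635]).round(1),'rim',pix('side',[*c,.05]).round(1))
m=(g>120).astype('uint8')
for r in range(218,262,3):print(r,''.join('#' if v>190 else '+' if v>125 else '.' for v in g[r,296:348]))
```

```text
t 27.6 at [ 0.4475 -0.044   0.062 ] q [-0.34  0.46  1.81  0.11  1.03 -1.07] F [ 0.1  0.2 -1.1] open 0.014 grip 19.998632669448853
 cm [-0.1   0.02 -1.25] rv [0.0015 0.0005 0.0008]
(1, 1) lid top [319.2 243. ] bot [319.1 245.6] rim [318.8 249.9]
(1, -1) lid top [301.4 224.5] bot [301.3 227. ] rim [301.2 231.1]
(-1, 1) lid top [341.7 235.4] bot [341.5 237.9] rim [341.1 242.2]
(-1, -1) lid top [322.9 217.8] bot [322.7 220.2] rim [322.5 224.3]
218 ...............++++++++++.....++++++++..............
221 ..............++++++++++++##+.+###+.++..............
224 .....+#########+#+++++++.++#####+...................
227 .......###########+++++++++##++++##++...............
230 ......+.+++++++++###+++++++#++++#######+............
233 ......+++++++++++#########################+.........
236 ......+++++#++++############################+.......
239 ......+++++++++++++#################++++++..........
242 .....+++++++++++##+++######+++++++++++++++##+.......
245 .....#++++++++++++###+++++#++++##+####+++++#+.......
248 ........+++++++++++++#########+++++++++++++#+.......
251 ..........++++++++++++++#+++++++++++++++++++........
254 .............+++++++++++#+++++++++++++++++#+........
257 ...............+++++++#++++++++++++++##+#+++........
260 ..................+#+++++++++##+#+++................
```

The lid's corners (col 301–302 at row 224, col 340 at row 236) match the prediction, so I'll descend.

>>> step_arm([
  [0.0, -0.08, 0, 0, 0, 0, 0],
  [0.0, -0.08, 0, -0.2, 0, 0, 0],
  [0.0, -0.08, 0, -0.4, 0, 0, 0],
  [0.0, -0.08, 0, -0.6, 0, 0, 0],
  [0.0, -0.08, 0, -0.7, 0, 0, 0],
])

```text
time: 28.07
tool_pos: [0.4459, -0.0437, 0.0538]
tool_rot: [-3.14, -0.175, 2.238]
contact_force: [-0.3, -1.0, -1.0]
opening: 0.0141
grip_force: 20.0
```

>>> step_arm([
  [0.0, 0, 0, 0, 0, 0, 0],
  [0.0, 0, 0, -0.1, 0, 0, 0],
  [0.0, 0, 0, -0.1, 0, 0, 0],
  [0.0, 0, 0, -0.15, 0, 0, 0],
  [0.0, 0, 0, -0.15, 0, 0, 0],
])

```text
time: 28.48
tool_pos: [0.4461, -0.0438, 0.0526]
tool_rot: [-3.14, -0.174, 2.238]
contact_force: [-0.2, 0.9, -1.9]
opening: 0.0141
grip_force: 20.0
```

>>> step_arm([
  [0.0, 0, 0, -0.1, 0, 0, 0],
  [0.0, 0, 0, -0.1, 0, 0, 0],
  [0.0, 0, 0, -0.15, 0, 0, 0],
  [0.0, 0, 0, -0.15, 0, 0, 0],
])

```text
time: 28.82
tool_pos: [0.4461, -0.0438, 0.0511]
tool_rot: [-3.14, -0.174, 2.238]
contact_force: [-0.6, -1.3, -1.2]
opening: 0.0138
grip_force: 20.0
```

Run:
```python
from h import *
to(*place('oblong',.058))
```

```text
t 28.82 at [ 0.4461 -0.0438  0.0511] q [-0.34  0.47  1.82  0.11  1.   -1.07] F [-0.6 -1.3 -1.2] open 0.0138 grip 19.998590648174286
 cm [ 0.05  0.   -0.16] rv [ 0.0009 -0.0011  0.0008]
```

>>> step_arm([
  [0.0, 0.02, 0, -0.05, 0, 0, 0],
  [0.0, 0.02, 0, -0.1, 0, 0, 0],
  [0.0, 0.02, 0, -0.15, 0, 0, 0],
  [0.0, 0.02, 0, -0.15, 0, 0, 0],
])

```text
time: 29.15
tool_pos: [0.4462, -0.0438, 0.0495]
tool_rot: [-3.14, -0.175, 2.238]
contact_force: [-0.1, -0.1, -0.7]
opening: 0.0138
grip_force: 20.0
```

>>> step_arm([
  [0.0, 0, 0, -0.05, 0, 0, 0],
  [0.0, 0, 0, -0.05, 0, 0, 0],
  [0.0, 0, 0, -0.05, 0, 0, 0],
])

```text
time: 29.4
tool_pos: [0.4463, -0.0438, 0.0492]
tool_rot: [-3.14, -0.174, 2.238]
contact_force: [-0.1, 0.0, -0.3]
opening: 0.0139
grip_force: 20.0
```

Run:
```python
from h import *
to(*place('oblong',.058))
```

```text
t 29.4 at [ 0.4463 -0.0438  0.0492] q [-0.34  0.48  1.82  0.11  1.   -1.07] F [-0.1  0.  -0.3] open 0.0139 grip 19.999078810214996
 cm [0.03 0.01 0.03] rv [ 0.0009 -0.0009  0.0008]
```

Nearly in contact. I'll go one more half-millimetre, then release and retreat.

>>> step_arm([
  [0.0, 0, 0, -0.05, 0, 0, 0],
  [0.0, 0, 0, -0.07, 0, 0, 0],
  [0.0, 0, 0, -0.07, 0, 0, 0],
])

```text
time: 29.65
tool_pos: [0.4464, -0.0439, 0.049]
tool_rot: [-3.14, -0.174, 2.238]
contact_force: [-2.3, -0.9, 5.7]
opening: 0.0136
grip_force: 20.0
```

>>> step_arm([
  [0.3, 0, 0, 0, 0, 0, 0],
  [0.3, 0, 0, 0, 0, 0, 0],
  [0.3, 0, 0, 0, 0, 0, 0],
  [0.3, 0, 0, 0, 0, 0, 0],
  [0.3, 0, 0, 0, 0, 0, 0],
])

```text
time: 30.07
tool_pos: [0.4463, -0.0437, 0.0484]
tool_rot: [-3.14, -0.175, 2.238]
contact_force: [-0.4, 0.4, 0.1]
opening: 0.0278
grip_force: 0.0
```

>>> step_arm([
  [0.3, 0, 0, 0.5, 0, 0, 0],
  [0.3, 0, 0, 2, 0, 0, 0],
  [0.3, 0, 0, 4.5, 0, 0, 0],
  [0.3, 0, 0, 8, 0, 0, 0],
  [0.3, 0, 0, 12, 0, 0, 0],
])

```text
time: 30.48
tool_pos: [0.4451, -0.0434, 0.1691]
tool_rot: [-3.138, -0.177, 2.238]
contact_force: [1.9, 0.2, -0.4]
opening: 0.0274
grip_force: 0.0
```

>>> step_arm([
  [0.3, -0.5, 2, 3, 0, 0, 0],
  [0.3, -1, 5, 6, 0, 0, 0],
  [0.3, -2, 9, 9, 0, 0, 0],
  [0.3, -3, 13, 12, 0, 0, 0],
  [0.3, -4, 17, 12, 0, 0, 0],
])

```text
time: 30.9
tool_pos: [0.411, 0.1111, 0.2888]
tool_rot: [3.138, -0.17, 2.237]
contact_force: [1.5, 0.4, 0.6]
opening: 0.0275
grip_force: 0.0
```

>>> step_arm([
  [0.3, -2, 3, 0, 0, 0, 0],
  [0.3, -4, 7, 0, 0, 0, 0],
  [0.3, -6, 11, 0, 0, 0, 0],
  [0.3, -8, 15, 0, 0, 0, 0],
  [0.3, -10, 19, 0, 0, 0, 0],
])

```text
time: 31.32
tool_pos: [0.3142, 0.2909, 0.2857]
tool_rot: [-3.141, -0.174, 2.238]
contact_force: [1.3, 1.3, -0.1]
opening: 0.0277
grip_force: 0.0
```

>>> step_arm([
  [0.3, -2, 3, 0, 0, 0, 0],
  [0.3, -4, 7, 0, 0, 0, 0],
  [0.3, -6, 11, 0, 0, 0, 0],
  [0.3, -6, 11, 0, 0, 0, 0],
  [0.3, -6, 11, 0, 0, 0, 0],
])

```text
time: 31.73
tool_pos: [0.2539, 0.4009, 0.2852]
tool_rot: [-3.14, -0.175, 2.243]
contact_force: [-0.8, -1.1, 0.7]
opening: 0.0278
grip_force: 0.0
```

Run:
```python
from look import *
s=observe();print(s['time'],s['tool_pos'],s['contact_force'])
a=read_camera('top');b=read_camera('side');cv2.imwrite('pics/te.png',a[...,::-1]);cv2.imwrite('pics/se.png',b[...,::-1])
for n in POT:
    try:
        r=outline('top',a,POT[n][0],.058);print(n,POT[n],np.round(r[0],1),np.round(r[1],1),round(r[2],1))
    except Exception as e: print(n,e)
d=np.abs(a.astype(int)-cv2.imread('pics/top0.png')[...,::-1]).max(2)>40
m=cv2.morphologyEx(d.astype('uint8'),cv2.MORPH_OPEN,np.ones((3,3)))
for c in cv2.findContours(m,cv2.RETR_EXTERNAL,cv2.CHAIN_APPROX_SIMPLE)[0]: print(cv2.boundingRect(c))
```

```text
31.7333 [0.2539468  0.40089717 0.28518734] [-0.79600842 -1.1476709   0.71382786]
round ([0.4394, 0.1175], 5.0) [439.5 117.4] [66.7 66.1] 46.0
square ([0.5825, 0.0542], 33.1) [582.8  54.4] [67.9 66.9] 33.1
oblong ([0.4497, -0.0477], 38.3) [450.8 -47.8] [66.8 88.8] 38.4
(256, 288, 4, 3)
(167, 262, 12, 26)
(183, 260, 3, 3)
(268, 246, 7, 6)
(195, 183, 27, 17)
(176, 129, 119, 40)
```

All three lid outlines at z=0.058 coincide with their pots in size, centre and angle. The only changes in the top view are at the pots and the emptied rack. Handing in.

```bash
python3 -c "
from cell import *
print(hand_in())"
```

```text
the job is handed in; nothing more can be done
None
```

All three lids are on the pots of their own shape and the job is handed in at about 32 s; measured outlines and contact heights fit fully seated lids, nothing else showed as moved in the top view, and the first round-lid grasp slipped without moving the lid.

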